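# Set the gap of a casting knife with a setting gauge

## Task

Set the film caster's knife gap for the glass plate that lies in it. Slide the blade of the setting gauge flat along the glass until it reaches right through under the knife, let go of it, and turn the adjusting knob until the gauge just drags when you pull it: a light but definite resistance, neither loose nor clamped hard. Then draw the gauge out with that drag still on it, lay it flat on the bench beside the caster, leave the knob as set, and do not disturb the beaker, timer and notebook.

Things in the scene. Friction and masses are not known exactly. Their poses are not given: they have to be found in the camera images.
- caster: film caster fixed on the bench: grey base 236 x 172 mm, 20 mm high, from x = -165 to +71 mm; across it an aluminium bridge along y, 34 mm deep in x, top 100 mm up, on two cheeks 136 mm apart. Under it hangs the knife, a steel bar 118 mm long along y, flat edge 5 mm wide, just over the glass. Origin on the bench under the knife edge; x points away from the open front, z up
- plate: clear glass plate lying on the caster's base, fixed, 208 (x) x 120 (y) mm, from x = -148 to +60 mm of the caster. Plates differ in thickness: its top is 22.9 to 24.2 mm over the bench. Origin on the knife's centre line, 5 mm below its top
- screw_knob (a point): middle of the ribbed black adjusting knob on top of the bridge, 34 mm in diameter, 28 mm tall (113 to 141 mm over the bench, this point at 127 mm), axis upright. It stays at its height when turned
- screw (a joint): angle of the adjusting knob, grows clockwise seen from above and then lowers the knife by 0.64 mm per rad (4 mm a turn). Starts at 0 to 0.25, range 0 to 6; turns easily, stays where left. At the start the knife clears the gauge's blade on the glass by 0.5 to 2 mm (plates differ). Once it touches, the sprung knife presses with F = 2.5 N and 15 N more per further rad; 2 to 10 N is right, 22 N too hard
- gauge_grip (a point): setting gauge, loose, 0.14 kg: dark upright handle 58 (x) x 18 (y) x 28 (z) mm on a steel blade 16 mm wide, 2.5 mm thick, undersides flush. Point: the handle's centre, 14 mm over the underside, x to the tip, z up. Friction on glass and knife 0.6 +-15 %: free it slides with 1 N; under a knife load F a level pull along x takes 1 + 1.2 F (less if the hand lifts), so aim at a drag of 4 to 8 N
- gauge_tip (a point): middle of the gauge's tip on its underside, 152 mm ahead of the handle's centre; the last 15 mm taper to about 1 mm thick. Right through the gap: tip 30 to 45 mm past the knife's centre line (stay beyond 25 mm until it is finally drawn out)
- beaker_mid (a point): bystander: glass beaker, 56 mm wide and 70 mm tall; point half-way up
- timer_mid (a point): bystander: flat white bench timer, 70 x 66 x 19 mm; point half-way up
- notebook_mid (a point): bystander: black notebook, 148 x 110 x 16 mm, with a pen on it; point half-way up

How it is judged:
On the way, in this order (a step that is already met when the one before it is completed fails the run):
1. the gauge's blade lies through the gap under the knife (x of gauge_tip in the frame of caster above 0.03 m and y of gauge_tip in the frame of caster between -0.04 and 0.04 m and z of gauge_tip in the frame of caster below 0.028 m and angle between gauge_tip's own z axis and vertical below 0.06 rad and contact force between the fingers and gauge below 0.1 N), for 0.2 s.
2. the screw is turned until the knife rests lightly on the blade (2 to 10 N), gauge and knob let go (contact force between caster and gauge between 2 and 10 N and x of gauge_tip in the frame of caster above 0.024 m and contact force between the fingers and gauge below 0.1 N and contact force between the fingers and screw below 0.1 N and angle between gauge_tip's own z axis and vertical below 0.06 rad), for 0.3 s.
3. the gauge is drawn out of the gap by its handle, the knife dragging on it (contact force between each of the fingers, caster and gauge above 1 N and contact force between caster and gauge below 12 N and x of gauge_tip in the frame of caster below 0.023 m), for 0.02 s.
At the end, for the whole second after the job is handed in: The gauge lies flat and still on the bench (handle's centre less than 19 mm up), out of the caster; the knob is still wound down to its setting (screw above 0.8 rad) (value of joint screw above 0.8 rad and height (world z) of gauge_grip below 0.019 m and angle between gauge_grip's own z axis and vertical below 0.1 rad and linear speed of gauge below 0.02 m/s); the robot touches nothing.
It fails at once if the knife is screwed hard down on the gauge, or the gauge jammed against the caster (more than 22 N) (contact force between caster and gauge above 22 N).
It fails at once if the glass plate is pressed with more than 32 N by gauge or fingers (contact force between any of gauge, the fingers and plate above 32 N).
It fails at once if the knob is touched again after the gauge has been drawn out of the set gap (value of joint screw above 0.8 rad and x of gauge_tip in the frame of caster below -0.02 m and contact force between the fingers and screw above 0.5 N).
It fails at once if beaker, timer or notebook moved by more than 30 mm (distance of any of beaker_mid, timer_mid, notebook_mid from where it was at the start of the episode above 0.03 m).
It also fails if it takes over 72 s, if anything falls off the work surface, if the arm or the gripper's body presses on something with over 40 N, if the wrist force passes 120 N, or if a joint passes its speed limit or range.

## Robot

A 6-joint arm with a two-finger parallel gripper is mounted at the origin on a cart in front of the work surface, level with it; the furniture and walls round the work are solid. World frame = base frame: x ahead of the robot, y to its left, z up, the work surface at z = 0. Lengths are in m, angles in rad, forces in N, time in s.
With the tool pointing down it reaches from about 0.35 to 0.775 m from the base axis. Payload 5.5 kg.
Tool frame: the origin (TCP) lies on the mounting face of the last link; the fingertips stand 173 mm ahead of it and the grasp point (between the pads) lies 155 mm ahead of it; z points along the fingers, y is the direction in which the jaws open and shut (so a half turn about z gives the same grasp; the last joint's range is limited). The gripper opens to 85 mm and grips with 20 to 120 N. Pads are 22 mm wide; open, the fingers measure 114 mm over their backs; the gripper's body (76 mm by 85 mm) begins 54 mm behind the grasp point. The pads swing forward as they close: fully open they stand 13 mm farther back than shut.
Start: joints at [-1.354, 0.313, 0.046, 1.304, 0, 1.431], TCP at [0.201, -0.539, 0.405] pointing down, gripper open.
Joint ranges: [-2.76, 2.76], [-0.86, 1.69], [-1.03, 1.26], [-2.2, 2.34], [-1.47, 1.5], [-3.14, 3.14]. Speed limits (rad/s): [2.57, 2.57, 3.14, 3.14, 3.14, 3.14].

## Interface

Orientations are given as a unit quaternion [w, x, y, z].
In Python, from workcell import get_state, eyes, env gives the robot as it stands. The module is installed in compiled form; this text tells all that it offers.
- The arm moves only by the tool carry_out, never from a script. Its argument "motion" is a list of rows, each an object of numbers: "jaw": the opening, from -1 (shut) to 1 (fully open); "tx", "ty", "tz": the shift along the tool's x, y, z in cm; "wx", "wy", "wz": the turn, a rotation vector about the tool's x, y, z in degrees. In form: [{"jaw": .., "tx": .., "ty": .., "tz": .., "wx": .., "wy": .., "wz": ..}, ...]. A call has 1 to 20 rows; each row shifts and turns the commanded pose from where the row before left it, along the tool's axes as they then stand; what a row does not reach is not made up. A row lasts 1/8 s, in which the tool goes at most 62.5 mm and 10.7 degrees, less where a joint would pass 70% of its speed; a pose out of reach is approached as far as the arm can. A call with a gripper value outside its range is refused whole. The fingers move at their own pace and stop on an object; "force" is the grip in N (left out, the last holds). Time passes only in rows, so rows that do not move let the fingers close. It gives the time, the measured TCP pose, the force and the opening at its end, in the units of the state.
- get_state(): the state, without advancing time (a new reading comes with each control period).
- eyes.read_camera(name): name is "scene" or "side" or "wrist"; returns the picture (400x640x3 uint8, blue, green, red); there is no depth.
- eyes.calibration(name): a dict with "K" (3x3 intrinsics, pixels), "camera_from_world" (4x4, takes a point from world to camera coordinates). Camera axes: x right, y up, looking along -z (the intrinsics and any distortion apply to the point x, -y, -z); pixel columns grow to the right and rows downward; lengths in m; the calibration is good to about 2 mm. A picture is of the moment at which its call begins: read the wrist's pose just before it. calibration takes no time and is no camera call; for the wrist camera it gives the pose at the moment of the call.
- env.hand_in(): hands the job in, once; it reports no verdict.
The state is a dict: "clock": time; "joint_pos": joint angles; "qvel": joint speeds; "tau": joint torques, N m; "tcp_pos": TCP position; "orientation": TCP orientation; "wrist_force": force on the tool from outside, world axes, zero at the start; "ft_torque": the same for the moment, N m; "finger_gap": finger opening in m.
Only numpy, scipy, OpenCV 4.12 (cv2) and the standard library are available. Lean on these libraries where they do the work, as an engineer would, in place of code of your own. Each camera call takes 0.05 s, during which the arm holds its last target.

## Working session

There is one attempt and no reset: what is moved stays moved. The work goes in short steps, Python scripts to look and compute and a tool call to move; the robot and the scene stay as the last step left them, time stands still between calls to the robot, and variables do not carry over. Pictures are saved under pics/ and viewed, and the job is handed in when it is done.

Besides the shell and the picture viewer there is one more tool, called after "Emit:" in YAML: its name, and indented under it one key for each argument. carry_out: Moves the arm, as the interface text tells. Its arguments: {"type":"object","properties":{"motion":{"type":"array"},"force":{"type":"number"}},"required":["motion"]}

```bash
mkdir -p pics
cat > h.py <<'E'
import numpy as np, cv2
from workcell import get_state, eyes, env
E
python3 - <<'E'
from h import *
print(get_state())
for n in ("scene","side","wrist"):
    c=eyes.calibration(n); print(n,c)
    np.save(f"cal_{n}.npy",c,allow_pickle=True)
    cv2.imwrite(f"pics/{n}0.png",eyes.read_camera(n))
E
```

```text
{'clock': 0.0, 'joint_pos': array([-1.35359135e+00,  3.13975060e-01,  4.49809000e-02,  1.30359299e+00,
        1.06894930e-05,  1.43121984e+00]), 'qvel': array([-0.00052928, -0.00056866, -0.0015465 ,  0.00101997,  0.00099031,
       -0.00014972]), 'tau': array([ 1.45414247e-04, -4.80626643e+01,  2.98533440e+01,  1.95015944e-02,
       -4.05366825e-05, -1.57011321e-06]), 'tcp_pos': array([ 0.20078618, -0.53859149,  0.40382379]), 'orientation': array([-8.94942362e-04,  9.84130132e-01,  1.77445994e-01, -2.94051939e-05]), 'wrist_force': array([-0.14964539,  0.2006874 ,  0.13601169]), 'ft_torque': array([-0.02477225, -0.00547959, -0.03285302]), 'finger_gap': 0.08530904499708558}
scene {'K': array([[373.52313286,   0.        , 314.96325548],
       [  0.        , 373.52313286, 210.46195449],
       [  0.        ,   0.        ,   1.        ]]), 'camera_from_world': array([[-0.54607015, -0.83762173,  0.01404387,  0.32461937],
       [ 0.58872178, -0.3717706 ,  0.71776966, -0.36860954],
       [-0.59599836,  0.40022052,  0.69613898, -0.78786098],
       [ 0.        ,  0.        ,  0.        ,
[... 279 characters left out ...]
48853, -0.56542217,  0.75481729, -0.23275425],
       [-0.38814924,  0.64738483,  0.65592152, -0.94881598],
       [ 0.        ,  0.        ,  0.        ,  1.        ]])}
wrist {'K': array([[278.92461206,   0.        , 321.21537805],
       [  0.        , 278.92461206, 196.64732053],
       [  0.        ,   0.        ,   1.        ]]), 'camera_from_world': array([[ 3.48881436e-01, -9.37166682e-01, -5.94393969e-04,
        -5.74062766e-01],
       [ 8.92157102e-01,  3.32319667e-01, -3.05972784e-01,
         3.99695175e-02],
       [ 2.86945028e-01,  1.06217932e-01,  9.52040074e-01,
        -3.79510372e-01],
       [ 0.00000000e+00,  0.00000000e+00,  0.00000000e+00,
         1.00000000e+00]])}
```

View pics/scene0.png

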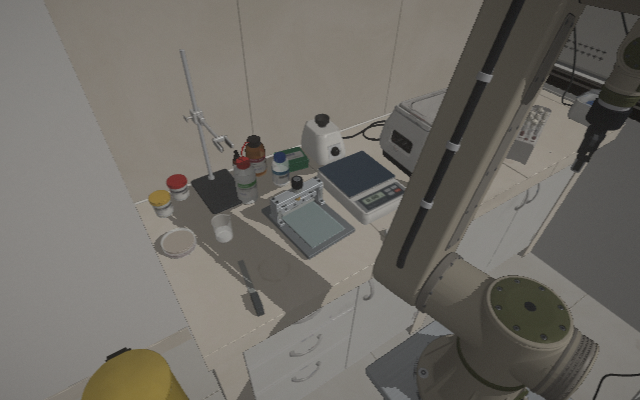

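View pics/side0.png

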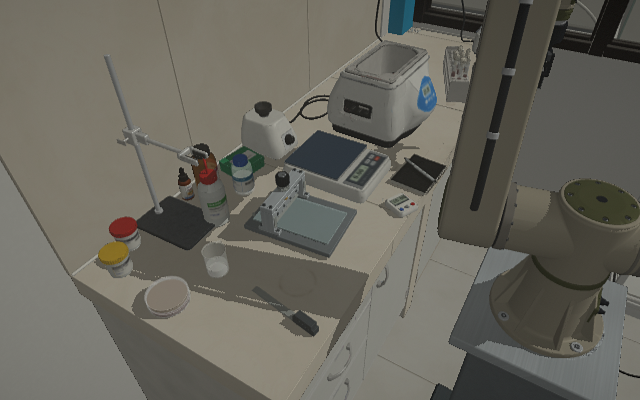

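View pics/wrist0.png

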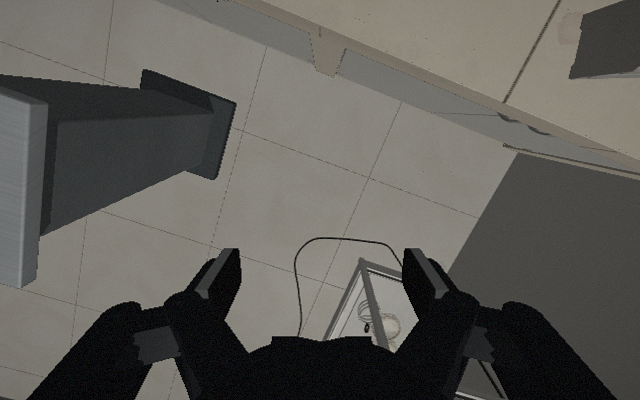

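Run:
```python
import cv2
a=cv2.imread("pics/side0.png")
c=cv2.resize(a[150:350,200:400],None,fx=4,fy=4,interpolation=cv2.INTER_CUBIC)[:600]
cv2.imwrite("pics/side0a.png",c[:, :800])
c=cv2.resize(a[270:350,230:340],None,fx=7,fy=7,interpolation=cv2.INTER_CUBIC)
cv2.imwrite("pics/side0b.png",c)
a=cv2.imread("pics/scene0.png")
c=cv2.resize(a[165:325,210:400],None,fx=4,fy=4,interpolation=cv2.INTER_CUBIC)[:600]
cv2.imwrite("pics/scene0a.png",c)
```

```text
(no output)
```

View pics/side0a.png

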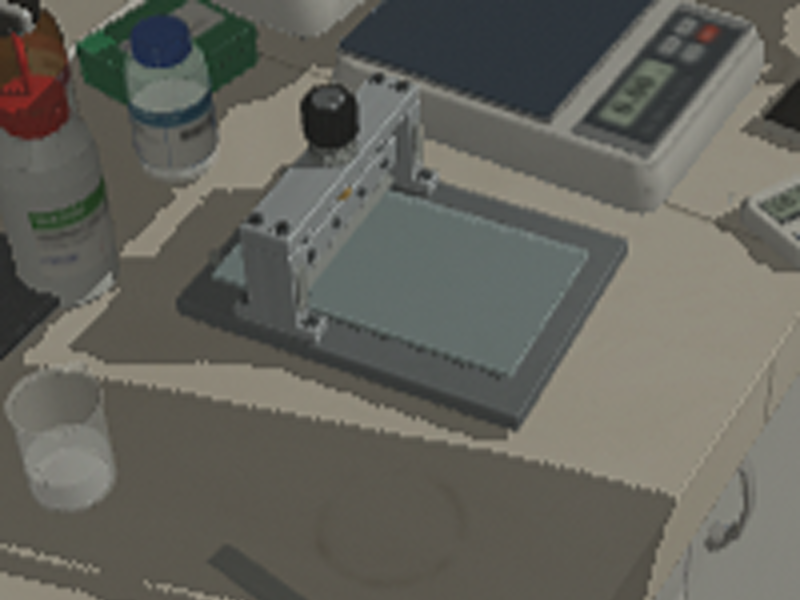

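View pics/side0b.png

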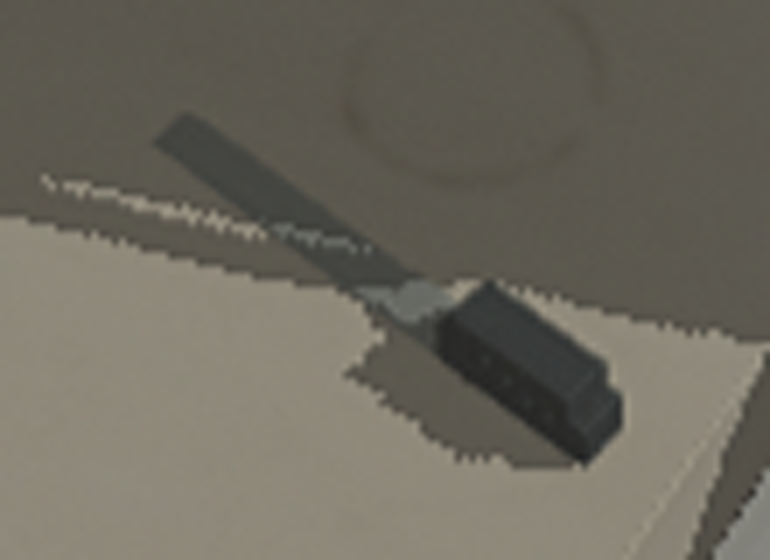

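View pics/scene0a.png

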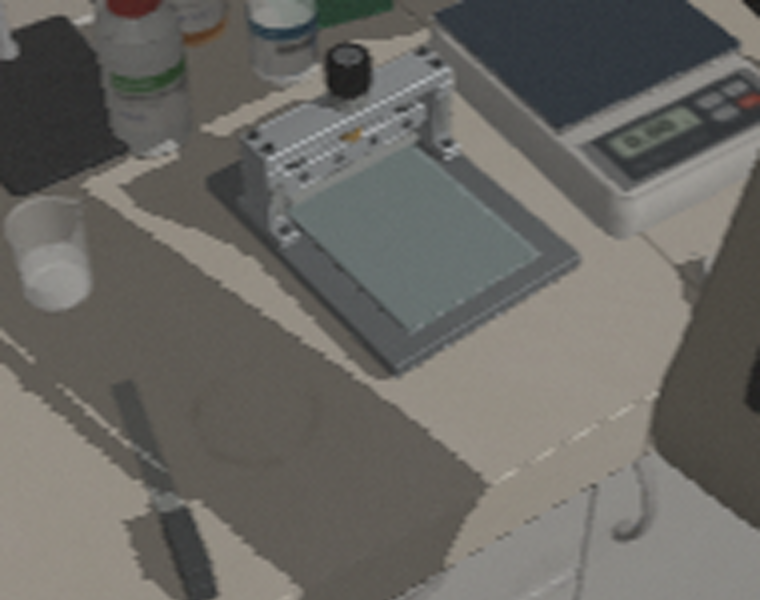

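```bash
cat >> h.py <<'E'
def ray(n,u,v,z,c=None):
    if c is None: c=eyes.calibration(n)
    K=c["K"];T=c["camera_from_world"];R=T[:3,:3];o=-R.T@T[:3,3]
    d=np.linalg.inv(K)@[u,v,1]; d=R.T@np.array([d[0],-d[1],-d[2]])
    return o+d*(z-o[2])/d[2]
def proj(n,p,c=None):
    if c is None: c=eyes.calibration(n)
    q=(c["camera_from_world"]@np.append(p,1))[:3]; q=c["K"]@[q[0],-q[1],-q[2]]
    return q[:2]/q[2]
E
python3 - <<'E'
from h import *
np.set_printoptions(precision=4,suppress=True)
S=lambda x,y,z:ray("side",200+x/4-.4,150+y/4-.4,z)
B=lambda x,y,z:ray("side",230+x/7-.4,270+y/7-.4,z)
C=lambda x,y,z:ray("scene",210+x/4-.4,165+y/4-.4,z)
for l,p in dict(A=S(178,298,.02),B=S(518,412,.02),C=S(627,240,.02),knob=S(333,98,.141),
 A2=C(208,183,.02),B2=C(398,362,.02),C2=C(580,258,.02),knob2=C(350,55,.141),
 tip=B(170,130,.001),h1=B(488,285,.028),h2=B(605,362,.028),h3=B(440,320,.028),h4=B(565,400,.028),tip2=C(124,384,.001),
 edge=S(680,500,0),g1=S(213,272,.0235),g2=S(505,373,.0235),g3=S(588,252,.0235)).items(): print(l,p)
E
```

```text
A [0.6938 0.1306 0.02  ]
B [0.4629 0.1054 0.02  ]
C [ 0.4775 -0.0591  0.02  ]
knob [0.6305 0.0388 0.141 ]
A2 [0.6864 0.1331 0.02  ]
B2 [0.4633 0.1048 0.02  ]
C2 [ 0.4738 -0.0577  0.02  ]
knob2 [0.6317 0.0381 0.141 ]
tip [0.5617 0.2663 0.001 ]
h1 [0.4318 0.2793 0.028 ]
h2 [0.3887 0.2842 0.028 ]
h3 [0.4372 0.2964 0.028 ]
h4 [0.3919 0.3006 0.028 ]
tip2 [0.56   0.2638 0.001 ]
edge [0.3586 0.1009 0.    ]
g1 [0.6869 0.1035 0.0235]
g2 [0.4836 0.0852 0.0235]
g3 [ 0.4919 -0.0329  0.0235]
```

Emit:
carry_out:
  motion:
    - {"jaw": 1,"wz": -10}
    - {"jaw": 1,"wz": -10}
    - {"jaw": 1,"wz": -10}
    - {"jaw": 1,"wz": -10}
    - {"jaw": 1,"wz": -10}
    - {"jaw": 1,"wz": -10}
    - {"jaw": 1,"wz": -10}
    - {"jaw": 1,"wz": -10}
    - {"jaw": 1,"wz": -10}
    - {"jaw": 1,"wz": -10}
    - {"jaw": 1,"wz": -10}
    - {"jaw": 1,"wz": -10}
    - {"jaw": 1,"wz": -10}
    - {"jaw": 1,"wz": -10}
    - {"jaw": 1,"wz": -10}

```text
invalid input at $.motion[0]: expected keys jaw, tx, ty, tz, wx, wy, wz
```

Emit:
carry_out:
  motion:
    - {"jaw": 1,"tx": -2.1,"ty": 4,"tz": -0.8}
    - {"jaw": 1,"tx": -2.1,"ty": 4,"tz": -0.8}
    - {"jaw": 1,"tx": -2.1,"ty": 4,"tz": -0.8}
    - {"jaw": 1,"tx": -2.1,"ty": 4,"tz": -0.8}
    - {"jaw": 1,"tx": -2.1,"ty": 4,"tz": -0.8}
    - {"jaw": 1,"tx": -2.1,"ty": 4,"tz": -0.8}
    - {"jaw": 1,"tx": -2.1,"ty": 4,"tz": -0.8}
    - {"jaw": 1,"tx": -2.1,"ty": 4,"tz": -0.8}
    - {"jaw": 1,"tx": 0.3,"ty": 5}
    - {"jaw": 1,"tx": 0.3,"ty": 5}
    - {"jaw": 1,"tx": 0.3,"ty": 5}
    - {"jaw": 1,"tx": 0.3,"ty": 5}
    - {"jaw": 1,"tx": 0.3,"ty": 5}
    - {"jaw": 1,"tx": 0.3,"ty": 5}
    - {"jaw": 1,"tx": 1.6,"ty": 4.6,"tz": 1.4}
    - {"jaw": 1,"tx": 1.6,"ty": 4.6,"tz": 1.4}
    - {"jaw": 1,"tx": 1.6,"ty": 4.6,"tz": 1.4}
    - {"jaw": 1,"tx": 1.6,"ty": 4.6,"tz": 1.4}
    - {"jaw": 1,"tx": 1.6,"ty": 4.6,"tz": 1.4}
    - {"jaw": 1}

```text
invalid input at $.motion[0]: expected keys jaw, tx, ty, tz, wx, wy, wz
```

```bash
cat >> h.py <<'E'
def rep():
    np.set_printoptions(precision=4,suppress=True)
    s=get_state();w,x,y,z=s["orientation"]
    X=np.array([1-2*(y*y+z*z),2*(x*y+w*z),2*(x*z-w*y)]); Z=np.array([2*(x*z+w*y),2*(y*z-w*x),1-2*(x*x+y*y)])
    yaw=np.arctan2(X[1],X[0])%(2*np.pi)
    print("t",s["clock"],"tcp",s["tcp_pos"],"yaw",yaw,"Z",Z,"F",s["wrist_force"],"M",s["ft_torque"],"gap",s["finger_gap"],"q",s["joint_pos"])
    return s,yaw
def snap(n,f):
    c=eyes.calibration(n); im=eyes.read_camera(n); cv2.imwrite("pics/"+f,im); np.save("pics/"+f[:-4]+".npy",c,allow_pickle=True); return im,c
E
python3 - <<'E'
from h import *
rep(); im,c=snap("wrist","w1.png"); T=c["camera_from_world"];print(-T[:3,:3].T@T[:3,3])
E
```

```text
t 0.15 tcp [ 0.2008 -0.5386  0.404 ] yaw 0.3567606576988597 Z [-0.0003  0.0014 -1.    ] F [ 0.2527 -0.1792  1.7252] M [ 0.0107 -0.0236 -0.0207] gap 0.08543628202891267 q [-1.3536  0.3139  0.0452  1.3036  0.      1.4312]
[ 0.2735 -0.511   0.3733]
```

View pics/w1.png

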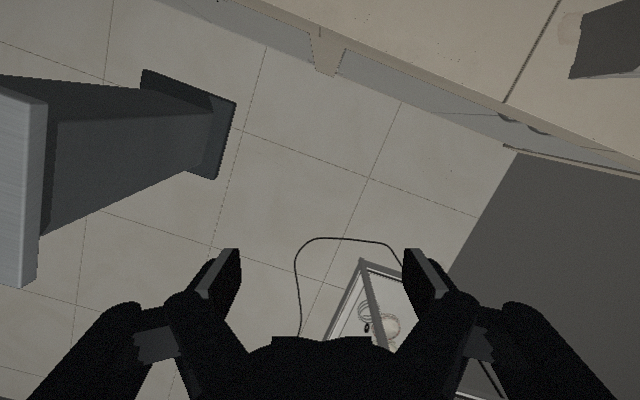

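The picture is unchanged (the arm has not moved), because every row needs all seven keys. I'll resend the move with full rows.

Emit:
carry_out:
  motion:
    - {"jaw": 1,"tx": 0,"ty": 0,"tz": 0,"wx": 0,"wy": 0,"wz": -10}
    - {"jaw": 1,"tx": 0,"ty": 0,"tz": 0,"wx": 0,"wy": 0,"wz": -10}
    - {"jaw": 1,"tx": 0,"ty": 0,"tz": 0,"wx": 0,"wy": 0,"wz": -10}
    - {"jaw": 1,"tx": 0,"ty": 0,"tz": 0,"wx": 0,"wy": 0,"wz": -10}
    - {"jaw": 1,"tx": 0,"ty": 0,"tz": 0,"wx": 0,"wy": 0,"wz": -10}
    - {"jaw": 1,"tx": 0,"ty": 0,"tz": 0,"wx": 0,"wy": 0,"wz": -10}
    - {"jaw": 1,"tx": 0,"ty": 0,"tz": 0,"wx": 0,"wy": 0,"wz": -10}
    - {"jaw": 1,"tx": 0,"ty": 0,"tz": 0,"wx": 0,"wy": 0,"wz": -10}
    - {"jaw": 1,"tx": 0,"ty": 0,"tz": 0,"wx": 0,"wy": 0,"wz": -10}
    - {"jaw": 1,"tx": 0,"ty": 0,"tz": 0,"wx": 0,"wy": 0,"wz": -10}
    - {"jaw": 1,"tx": 0,"ty": 0,"tz": 0,"wx": 0,"wy": 0,"wz": -10}
    - {"jaw": 1,"tx": 0,"ty": 0,"tz": 0,"wx": 0,"wy": 0,"wz": -10}
    - {"jaw": 1,"tx": 0,"ty": 0,"tz": 0,"wx": 0,"wy": 0,"wz": -10}
    - {"jaw": 1,"tx": 0,"ty": 0,"tz": 0,"wx": 0,"wy": 0,"wz": -10}
    - {"jaw": 1,"tx": 0,"ty": 0,"tz": 0,"wx": 0,"wy": 0,"wz": -10}

```text
clock: 2.08
tcp_pos: [0.2008, -0.5387, 0.4045]
orientation: [-0.0, 0.08, 0.997, 0.0]
wrist_force: [-0.7, 0.1, -0.5]
finger_gap: 0.0852
```

Emit:
carry_out:
  motion:
    - {"jaw": 1,"tx": -2.1,"ty": 4,"tz": -0.8,"wx": 0,"wy": 0,"wz": 0}
    - {"jaw": 1,"tx": -2.1,"ty": 4,"tz": -0.8,"wx": 0,"wy": 0,"wz": 0}
    - {"jaw": 1,"tx": -2.1,"ty": 4,"tz": -0.8,"wx": 0,"wy": 0,"wz": 0}
    - {"jaw": 1,"tx": -2.1,"ty": 4,"tz": -0.8,"wx": 0,"wy": 0,"wz": 0}
    - {"jaw": 1,"tx": -2.1,"ty": 4,"tz": -0.8,"wx": 0,"wy": 0,"wz": 0}
    - {"jaw": 1,"tx": -2.1,"ty": 4,"tz": -0.8,"wx": 0,"wy": 0,"wz": 0}
    - {"jaw": 1,"tx": -2.1,"ty": 4,"tz": -0.8,"wx": 0,"wy": 0,"wz": 0}
    - {"jaw": 1,"tx": -2.1,"ty": 4,"tz": -0.8,"wx": 0,"wy": 0,"wz": 0}
    - {"jaw": 1,"tx": 0.3,"ty": 5,"tz": 0,"wx": 0,"wy": 0,"wz": 0}
    - {"jaw": 1,"tx": 0.3,"ty": 5,"tz": 0,"wx": 0,"wy": 0,"wz": 0}
    - {"jaw": 1,"tx": 0.3,"ty": 5,"tz": 0,"wx": 0,"wy": 0,"wz": 0}
    - {"jaw": 1,"tx": 0.3,"ty": 5,"tz": 0,"wx": 0,"wy": 0,"wz": 0}
    - {"jaw": 1,"tx": 0.3,"ty": 5,"tz": 0,"wx": 0,"wy": 0,"wz": 0}
    - {"jaw": 1,"tx": 0.3,"ty": 5,"tz": 0,"wx": 0,"wy": 0,"wz": 0}
    - {"jaw": 1,"tx": 1.6,"ty": 4.6,"tz": 1.4,"wx": 0,"wy": 0,"wz": 0}
    - {"jaw": 1,"tx": 1.6,"ty": 4.6,"tz": 1.4,"wx": 0,"wy": 0,"wz": 0}
    - {"jaw": 1,"tx": 1.6,"ty": 4.6,"tz": 1.4,"wx": 0,"wy": 0,"wz": 0}
    - {"jaw": 1,"tx": 1.6,"ty": 4.6,"tz": 1.4,"wx": 0,"wy": 0,"wz": 0}
    - {"jaw": 1,"tx": 1.6,"ty": 4.6,"tz": 1.4,"wx": 0,"wy": 0,"wz": 0}
    - {"jaw": 1,"tx": 0,"ty": 0,"tz": 0,"wx": 0,"wy": 0,"wz": 0}

```text
clock: 4.58
tcp_pos: [0.4097, 0.2902, 0.3971]
orientation: [-0.001, 0.081, 0.997, -0.001]
wrist_force: [-0.2, -0.5, -0.2]
finger_gap: 0.0857
```

Run:
```python
from h import *
rep(); im,c=snap("wrist","w2.png"); T=c["camera_from_world"];print(-T[:3,:3].T@T[:3,3])
```

```text
t 4.575 tcp [0.4097 0.2902 0.3971] yaw 2.9797929485279964 Z [-0.0024 -0.0008 -1.    ] F [-0.1724 -0.5022 -0.1702] M [-0.0045 -0.0055  0.029 ] gap 0.08570297150686768 q [ 0.4561  0.1759 -0.152   1.2454  0.0003  0.6179]
[0.3319 0.303  0.3666]
```

View pics/w2.png

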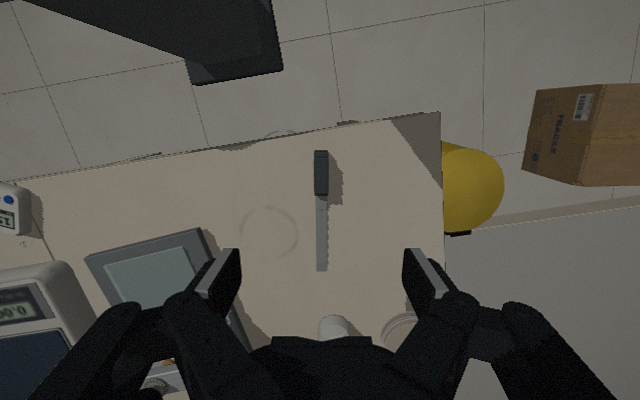

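Run:
```python
from h import *
np.set_printoptions(precision=4,suppress=True)
im=cv2.imread("pics/w2.png"); c=np.load("pics/w2.npy",allow_pickle=True).item()
cv2.imwrite("pics/w2a.png",cv2.resize(im[140:280,270:370],None,fx=4,fy=4,interpolation=cv2.INTER_CUBIC))
g=im.max(2)[145:205,300:345]; 
m=(g<75).astype(np.uint8); n,l,st,ce=cv2.connectedComponentsWithStats(m); i=1+st[1:,4].argmax(); print(st[i]+[300,145,0,0,0],ce[i]+[300,145])
for y in range(150,276,6): print(y,im[y,310:334].max(1))
```

```text
[314 150  15  55 725] [321.1779 174.1559]
150 [130 129 131 125  97  56  54  55  55  55  54  55  58  53  57  54  57  81
 128 133 128 129 129 128]
156 [128 131 133 121  60  45  43  45  47  42  41  46  41  43  39  44  40  40
  65  91  81  81  96 135]
162 [132 131 126 100  46  45  48  49  45  47  49  45  53  48  49  42  49  40
  52  81  85  83  84  86]
168 [131 131 132 109  44  46  50  50  49  47  47  50  50  51  49  44  45  40
  50  89  83  84  85  81]
174 [132 132 131 111  49  48  46  47  49  48  45  49  42  49  45  54  48  41
  50  85  84  83  82  83]
180 [133 129 129 120  55  46  45  46  50  49  47  44  49  52  45  44  46  40
  54  84  85  85  85  82]
186 [132 132 133 120  51  47  47  47  44  51  49  51  50  47  48  46  50  42
  51  86  86  82  82  82]
192 [134 130 134 123  75  41  51  51  49  53  44  51  49  52  52  47  48  46
  58  85  85  83  80  80]
198 [129 132 131 135 132 112  99  97  98  84  63  58  57  59  62  61  60  73
  83  84  81  84  83  79]
204 [133 133 131 136 132 115  98  96  96  93  94  94  91  93  93  97  86  65
  84  81  76  99 132 124]
210 [133 134 131 131 131 122
[... 404 characters left out ...]
 129 125 102  93  97  92  96  93  95  98  97  92  87  92
 117 131 131 133 131 134]
240 [130 129 132 130 133 120  99  94  97  92  96  95  93  94  94  94  87 101
 134 131 132 131 132 126]
246 [131 129 130 131 135 125 102  94  93  97  95  97  92  98  96  92  91  83
  98 135 132 133 134 131]
252 [129 130 132 133 131 125 101  96  93  98  95  99  95  99  93  94  90  94
 118 134 126 131 128 131]
258 [134 130 132 131 133 124 108  96  98  90  94  95  94  95  95  92  88 101
 136 132 132 132 133 129]
264 [131 132 131 132 133 126 104  93  90  91  91  90  92  93  92  90  91 103
 112 134 134 129 132 130]
270 [131 132 133 132 132 127 108  90  89  90  91  88  91  91  93  86  94 127
 129 134 130 130 127 128]
```

View pics/w2a.png

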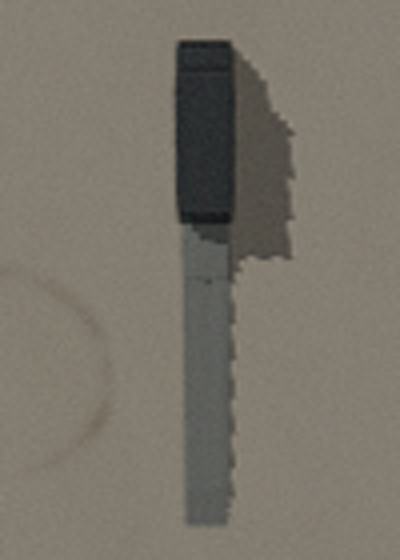

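```bash
python3 - <<'E'
from h import *
np.set_printoptions(precision=4,suppress=True)
c=np.load("pics/w2.npy",allow_pickle=True).item()
r=lambda u,v,z:ray("wrist",u,v,z,c)
tip=r(321.2,271,.001); b1=r(321.3,210,.0025); fr=r(321.2,193,.028); st=r(321.2,157,.028);bk=r(321.2,150,.02); fb=r(321.2,195.6,.002)
for k in (tip,b1,fr,st,bk,fb): print(k, np.linalg.norm((k-tip)[:2]))
d=(tip-fr)[:2]; yaw=np.arctan2(d[1],d[0]); print("yaw",yaw)
d=(tip-b1)[:2]; print("yaw",np.arctan2(d[1],d[0]))
u=np.array([np.cos(yaw),np.sin(yaw)]); print("centre", tip[:2]-.152*u)
# caster
for n,p in dict(k=(150,382,.141),B=(201,229,.02),C=(86,256,.02),g=(193.5,244.5,.0235),g2=(104,263.5,.0235)).items(): print(n,r(*p))
E
python3 - <<'E'
import cv2
im=cv2.imread("pics/w2.png")
cv2.imwrite("pics/w2b.png",cv2.resize(im[210:400,70:270],None,fx=4,fy=4,interpolation=cv2.INTER_CUBIC)[:600])
E
```

```text
[0.5622 0.2644 0.001 ] 0.0
[0.4653 0.2804 0.0025] 0.09825717222369476
[0.4332 0.2856 0.028 ] 0.13071828351068676
[0.388 0.293 0.028] 0.17657166761439916
[0.3807 0.2942 0.02  ] 0.1839257697594657
[0.4447 0.2836 0.002 ] 0.11909546197873651
yaw -0.16277603787530787
yaw -0.16371503237560767
centre [0.4122 0.289 ]
k [0.5799 0.0748 0.141 ]
B [0.4598 0.1161 0.02  ]
C [ 0.4737 -0.0552  0.02  ]
g [0.4791 0.1012 0.0235]
g2 [ 0.4875 -0.0315  0.0235]
```

View pics/w2b.png

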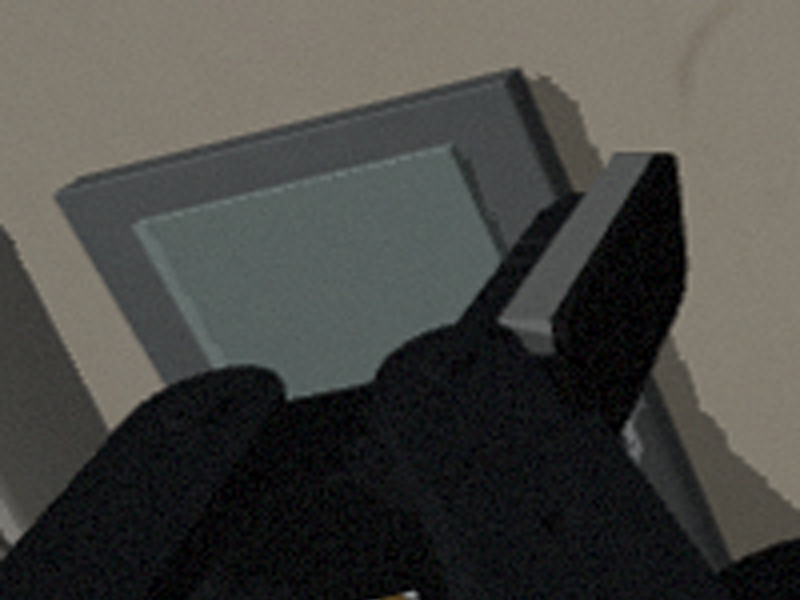

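Emit:
carry_out:
  motion:
    - {"jaw": 0.2,"tx": -0.2,"ty": -0.1,"tz": 5,"wx": 0,"wy": 0,"wz": 0}
    - {"jaw": 0.2,"tx": 0,"ty": 0,"tz": 5,"wx": 0,"wy": 0,"wz": 0}
    - {"jaw": 0.2,"tx": 0,"ty": 0,"tz": 5,"wx": 0,"wy": 0,"wz": 0}
    - {"jaw": 0.2,"tx": 0,"ty": 0,"tz": 4,"wx": 0,"wy": 0,"wz": 0}
    - {"jaw": 0.2,"tx": 0,"ty": 0,"tz": 3,"wx": 0,"wy": 0,"wz": 0}
    - {"jaw": 0.2,"tx": 0,"ty": 0,"tz": 0,"wx": 0,"wy": 0,"wz": 0}
    - {"jaw": 0.2,"tx": 0,"ty": 0,"tz": 0,"wx": 0,"wy": 0,"wz": 0}
  force: 60

```text
clock: 5.5
tcp_pos: [0.4137, 0.2861, 0.18]
orientation: [0.001, 0.084, 0.996, 0.0]
wrist_force: [0.3, -0.3, 0.2]
finger_gap: 0.0512
```

Run:
```python
from h import *
rep(); im,c=snap("wrist","w3.png")
```

```text
t 5.5 tcp [0.4137 0.2861 0.18  ] yaw 2.9736363399640924 Z [ 0.0015  0.0005 -1.    ] F [ 0.3108 -0.3149  0.1939] M [ 0.037  -0.005   0.0233] gap 0.05118968619212305 q [ 0.4453  0.3627 -0.4865  0.72   -0.0002  0.6133]
```

View pics/w3.png

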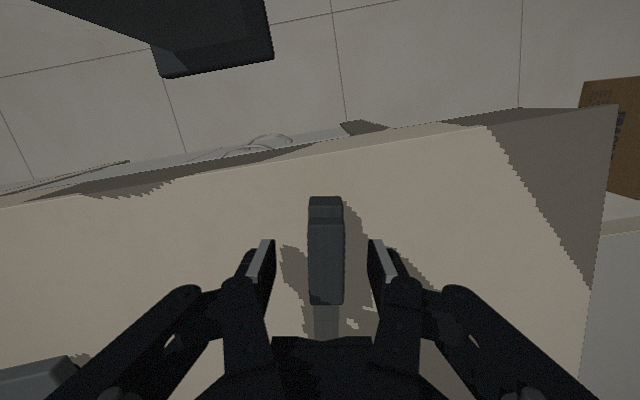

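Emit:
carry_out:
  motion:
    - {"jaw": 0.2,"tx": 0.2,"ty": 0.25,"tz": 0.3,"wx": 0,"wy": 0,"wz": 0}
    - {"jaw": 0.2,"tx": 0,"ty": 0,"tz": 0,"wx": 0,"wy": 0,"wz": 0}
    - {"jaw": -1,"tx": 0,"ty": 0,"tz": 0,"wx": 0,"wy": 0,"wz": 0}
    - {"jaw": -1,"tx": 0,"ty": 0,"tz": 0,"wx": 0,"wy": 0,"wz": 0}
    - {"jaw": -1,"tx": 0,"ty": 0,"tz": 0,"wx": 0,"wy": 0,"wz": 0}
    - {"jaw": -1,"tx": 0,"ty": 0,"tz": 0,"wx": 0,"wy": 0,"wz": 0}
  force: 60

```text
clock: 6.3
tcp_pos: [0.4114, 0.2894, 0.176]
orientation: [0.0, 0.083, 0.997, 0.0]
wrist_force: [-0.5, -0.1, 5.2]
finger_gap: 0.0168
```

Run:
```python
from h import *
rep(); im,c=snap("wrist","w4.png")
```

```text
t 6.3 tcp [0.4114 0.2894 0.176 ] yaw 2.9749235088120574 Z [ 0.0005  0.0004 -1.    ] F [-0.5493 -0.0596  5.2276] M [0.0764 0.1557 0.0096] gap 0.016841579664397355 q [ 0.4533  0.3684 -0.4902  0.7116  0.0001  0.6199]
```

View pics/w4.png

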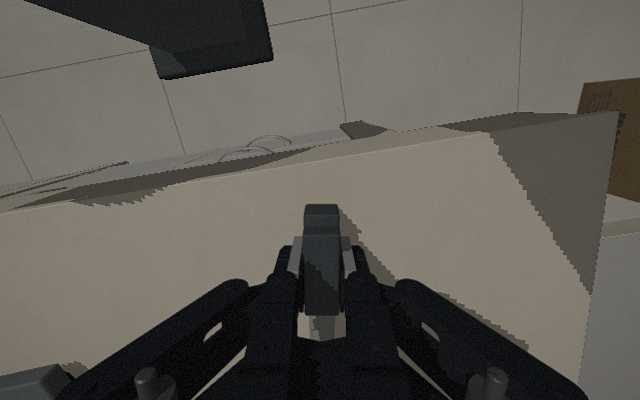

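Emit:
carry_out:
  motion:
    - {"jaw": -1,"tx": 0,"ty": 0,"tz": -2,"wx": 0,"wy": 0,"wz": 0}
    - {"jaw": -1,"tx": 0,"ty": 0,"tz": -3,"wx": 0,"wy": 0,"wz": 0}
    - {"jaw": -1,"tx": 0,"ty": 0,"tz": -4,"wx": 0,"wy": 0,"wz": 0}
    - {"jaw": -1,"tx": -1.4,"ty": -4.3,"tz": -2,"wx": 0,"wy": 0,"wz": 0}
    - {"jaw": -1,"tx": -1.4,"ty": -4.3,"tz": 0,"wx": 0,"wy": 0,"wz": 0}
    - {"jaw": -1,"tx": -1.4,"ty": -4.3,"tz": 0,"wx": 0,"wy": 0,"wz": 0}
    - {"jaw": -1,"tx": -1.4,"ty": -4.3,"tz": 0,"wx": 0,"wy": 0,"wz": 0}
    - {"jaw": -1,"tx": -1.4,"ty": -4.3,"tz": 0,"wx": 0,"wy": 0,"wz": 0}
    - {"jaw": -1,"tx": -1.3,"ty": -4.3,"tz": 0,"wx": 0,"wy": 0,"wz": 0}
    - {"jaw": -1,"tx": 0,"ty": 0,"tz": 1.5,"wx": 0,"wy": 0,"wz": -7.3}
    - {"jaw": -1,"tx": 0,"ty": 0,"tz": 3,"wx": 0,"wy": 0,"wz": -7.4}
    - {"jaw": -1,"tx": 0,"ty": 0,"tz": 2.0,"wx": 0,"wy": 0,"wz": 0}
    - {"jaw": -1,"tx": 0,"ty": 0,"tz": 0,"wx": 0,"wy": 0,"wz": 0}
    - {"jaw": -1,"tx": 0,"ty": 0,"tz": 0,"wx": 0,"wy": 0,"wz": 0}

```text
clock: 8.1
tcp_pos: [0.4504, 0.021, 0.221]
orientation: [-0.0, -0.045, 0.999, -0.0]
wrist_force: [-0.3, 0.1, -2.3]
finger_gap: 0.0171
```

Run:
```python
from h import *
rep(); im,c=snap("wrist","w5.png")
im,c=snap("side","s5.png");cv2.imwrite("pics/s5a.png",cv2.resize(im[120:300,200:400],None,fx=4,fy=4,interpolation=cv2.INTER_CUBIC)[:600])
im,c=snap("scene","c5.png");cv2.imwrite("pics/c5a.png",cv2.resize(im[150:300,220:400],None,fx=4,fy=4,interpolation=cv2.INTER_CUBIC)[:600])
```

```text
t 8.1 tcp [0.4504 0.021  0.221 ] yaw 3.2313416474759107 Z [-0.     -0.0002 -1.    ] F [-0.2968  0.1075 -2.3042] M [-0.0081  0.0535 -0.0181] gap 0.017136543347949652 q [-0.1317  0.2237 -0.5624  0.7847 -0.0002 -0.2214]
```

View pics/w5.png

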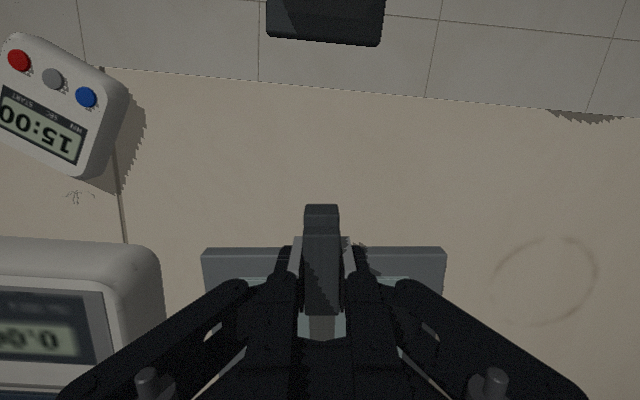

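View pics/s5a.png

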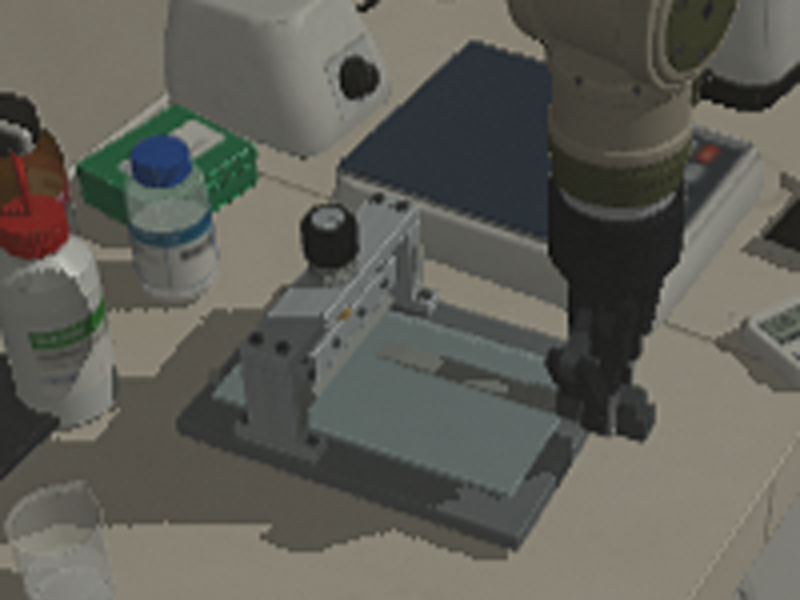

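View pics/c5a.png

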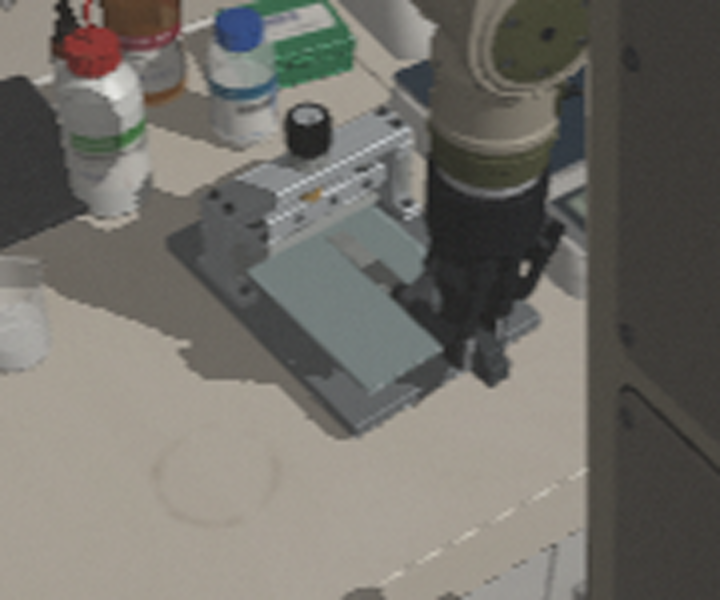

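Run:
```python
from h import *
np.set_printoptions(precision=4,suppress=True)
im=cv2.imread("pics/w5.png");c=np.load("pics/w5.npy",allow_pickle=True).item()
g=im.max(2).astype(int)
for u in (205,220,235,250,400,415,430,443): print(u,g[240:256,u])
print(g[256,194:208],g[256,440:454])
L=ray("wrist",201,247.7,.02,c);R=ray("wrist",446.5,246.7,.02,c);print(L,R,np.linalg.norm(L-R))
d=(R-L)[:2]; yaw=np.arctan2(-d[0],d[1]); a=np.array([np.cos(yaw),np.sin(yaw)]); print(yaw,(L+R)[:2]/2+.165*a)
# tip from side, scene
print(ray("side",200+382/4-.4,120+348/4-.4,.045),ray("scene",220+335/4-.4,150+240/4-.4,.045))
```

```text
205 [134 133 139 136 132 135 139 137 130 101  66  69  70  72  75  88]
220 [137 133 135 135 134 133 139  94  70  67  69  71  72  74  72  93]
235 [137 137 136 132 132 135 142  92  66  72  69  70  72  74  76  95]
250 [133 135 135 134 136 138 140  88  70  68  73  73  73  74  77  96]
400 [134 136 135 133 131 137  93  70  65  68  67  67  68  66  79  86]
415 [132 134 133 132 134 138  89  63  69  67  70  69  69  67  82  85]
430 [133 135 133 135 132 139  86  66  66  67  68  70  70  74  82  87]
443 [133 135 131 135 135 135 128 133 137 109  81  65  68  70  83  84]
[133 134 133 132 133 134 105  98  99  94  95 101  98  99] [ 74  79  78  81  76  78  73 109 139 135 134 135 132 135]
[ 0.4699 -0.0594  0.02  ] [0.4542 0.1069 0.02  ] 0.16706671314828936
0.09455866319064181 [0.6263 0.0393]
[0.6038 0.0342 0.045 ] [0.5997 0.0382 0.045 ]
```

Run:
```python
from h import *
np.set_printoptions(precision=4,suppress=True)
c=np.load("pics/w5.npy",allow_pickle=True).item()
for l,r,z in (((200,254.6),(446.8,253.6),.02),((202,247),(445,246),0.)):
  L=ray("wrist",*l,z,c);R=ray("wrist",*r,z,c);print(L,R,np.linalg.norm(L-R))
  d=(R-L)[:2]; yaw=np.arctan2(-d[0],d[1]); a=np.array([np.cos(yaw),np.sin(yaw)]); print(yaw,(L+R)[:2]/2+.165*a)
```

```text
[ 0.4753 -0.0603  0.02  ] [0.4593 0.1083 0.02  ] 0.16937678155184202
0.09461468580517736 [0.6316 0.0396]
[ 0.4808 -0.0673  0.    ] [0.4633 0.1165 0.    ] 0.18463117621283737
0.09459726923906076 [0.6363 0.0402]
```

Emit:
carry_out:
  motion:
    - {"jaw": -1,"tx": 0,"ty": 0,"tz": 1.2,"wx": 0,"wy": 0,"wz": -0.3}
    - {"jaw": -1,"tx": 0,"ty": 0,"tz": 0.6,"wx": 0,"wy": 0,"wz": 0}
    - {"jaw": -1,"tx": 0,"ty": 0,"tz": 0,"wx": 0,"wy": 0,"wz": 0}
    - {"jaw": -1,"tx": 0,"ty": 0,"tz": 0,"wx": 0,"wy": 0,"wz": 0}

```text
clock: 8.75
tcp_pos: [0.4502, 0.021, 0.2026]
orientation: [-0.0, -0.047, 0.999, -0.0]
wrist_force: [-0.5, -0.1, -2.0]
finger_gap: 0.0171
```

Emit:
carry_out:
  motion:
    - {"jaw": -1,"tx": 0,"ty": 0,"tz": 0.1,"wx": 0,"wy": 0,"wz": 0}
    - {"jaw": -1,"tx": 0,"ty": 0,"tz": 0,"wx": 0,"wy": 0,"wz": 0}

```text
clock: 9.0
tcp_pos: [0.4503, 0.021, 0.2018]
orientation: [0.0, -0.047, 0.999, -0.0]
wrist_force: [0.0, 1.1, -1.5]
finger_gap: 0.0169
```

Emit:
carry_out:
  motion:
    - {"jaw": -1,"tx": 0,"ty": 0,"tz": 0.1,"wx": 0,"wy": 0,"wz": 0}
    - {"jaw": -1,"tx": 0,"ty": 0,"tz": 0,"wx": 0,"wy": 0,"wz": 0}

```text
clock: 9.25
tcp_pos: [0.4502, 0.021, 0.2007]
orientation: [-0.0, -0.048, 0.999, -0.0]
wrist_force: [-0.8, -0.0, -0.4]
finger_gap: 0.0168
```

Emit:
carry_out:
  motion:
    - {"jaw": -1,"tx": 0,"ty": 0,"tz": 0.05,"wx": 0,"wy": 0,"wz": 0}
    - {"jaw": -1,"tx": 0,"ty": 0,"tz": 0,"wx": 0,"wy": 0,"wz": 0}

```text
clock: 9.5
tcp_pos: [0.4502, 0.021, 0.2002]
orientation: [-0.0, -0.047, 0.999, -0.0]
wrist_force: [-1.2, -0.3, -1.6]
finger_gap: 0.0168
```

Emit:
carry_out:
  motion:
    - {"jaw": -1,"tx": 0,"ty": 0,"tz": 0.05,"wx": 0,"wy": 0,"wz": 0}
    - {"jaw": -1,"tx": 0,"ty": 0,"tz": 0,"wx": 0,"wy": 0,"wz": 0}

```text
clock: 9.75
tcp_pos: [0.4503, 0.021, 0.1999]
orientation: [0.0, -0.047, 0.999, -0.0]
wrist_force: [-1.0, 0.0, 1.4]
finger_gap: 0.0172
```

Run:
```python
from h import *
rep()
```

```text
t 9.75 tcp [0.4503 0.021  0.1999] yaw 3.2366260289980358 Z [ 0.0001 -0.0001 -1.    ] F [-1.0223  0.0395  1.3506] M [-0.0192  0.1383 -0.0149] gap 0.01715098317444682 q [-0.1317  0.2517 -0.5895  0.7294 -0.0001 -0.2268]
```

Emit:
carry_out:
  motion:
    - {"jaw": -1,"tx": -0.7,"ty": 0,"tz": 0,"wx": 0,"wy": 0,"wz": 0}
    - {"jaw": -1,"tx": -0.7,"ty": 0,"tz": 0,"wx": 0,"wy": 0,"wz": 0}
    - {"jaw": -1,"tx": -0.7,"ty": 0,"tz": 0,"wx": 0,"wy": 0,"wz": 0}

```text
clock: 10.12
tcp_pos: [0.4713, 0.0231, 0.1999]
orientation: [-0.0, -0.047, 0.999, -0.0]
wrist_force: [-4.2, -0.2, 7.4]
finger_gap: 0.017
```

Emit:
carry_out:
  motion:
    - {"jaw": -1,"tx": -0.6,"ty": 0,"tz": 0,"wx": 0,"wy": 0,"wz": 0}
    - {"jaw": -1,"tx": -0.6,"ty": 0,"tz": 0,"wx": 0,"wy": 0,"wz": 0}

```text
clock: 10.38
tcp_pos: [0.4831, 0.0242, 0.1999]
orientation: [-0.001, -0.048, 0.999, -0.0]
wrist_force: [-6.0, -0.6, 7.2]
finger_gap: 0.0168
```

Emit:
carry_out:
  motion:
    - {"jaw": -1,"tx": -0.6,"ty": 0,"tz": -0.03,"wx": 0,"wy": 0,"wz": 0}
    - {"jaw": -1,"tx": -0.6,"ty": 0,"tz": 0,"wx": 0,"wy": 0,"wz": 0}

```text
clock: 10.62
tcp_pos: [0.4955, 0.0253, 0.1999]
orientation: [-0.0, -0.047, 0.999, -0.0]
wrist_force: [-2.7, -0.2, 3.3]
finger_gap: 0.0168
```

Emit:
carry_out:
  motion:
    - {"jaw": -1,"tx": -0.6,"ty": 0,"tz": 0,"wx": 0,"wy": 0,"wz": 0}
    - {"jaw": -1,"tx": -0.6,"ty": 0,"tz": 0,"wx": 0,"wy": 0,"wz": 0}
    - {"jaw": -1,"tx": -0.6,"ty": 0,"tz": 0,"wx": 0,"wy": 0,"wz": 0}
    - {"jaw": -1,"tx": -0.6,"ty": 0,"tz": 0,"wx": 0,"wy": 0,"wz": 0}
    - {"jaw": -1,"tx": 0,"ty": 0,"tz": 0,"wx": 0,"wy": 0,"wz": 0}

```text
clock: 11.25
tcp_pos: [0.5198, 0.0276, 0.2]
orientation: [0.001, -0.048, 0.999, -0.0]
wrist_force: [0.5, 0.5, 0.1]
finger_gap: 0.0169
```

Run:
```python
from h import *
rep()
im,c=snap("side","s6.png");cv2.imwrite("pics/s6a.png",cv2.resize(im[120:270,200:400],None,fx=4,fy=4,interpolation=cv2.INTER_CUBIC)[:600])
im,c=snap("scene","c6.png");cv2.imwrite("pics/c6a.png",cv2.resize(im[150:300,220:400],None,fx=4,fy=4,interpolation=cv2.INTER_CUBIC)[:600])
```

```text
t 11.25 tcp [0.5198 0.0276 0.2   ] yaw 3.23664927341688 Z [ 0.0014 -0.0001 -1.    ] F [0.4921 0.5002 0.116 ] M [ 0.0005 -0.1376  0.0268] gap 0.01687419383130428 q [-0.1014  0.3651 -0.4203  0.7839  0.0001 -0.1964]
```

View pics/s6a.png

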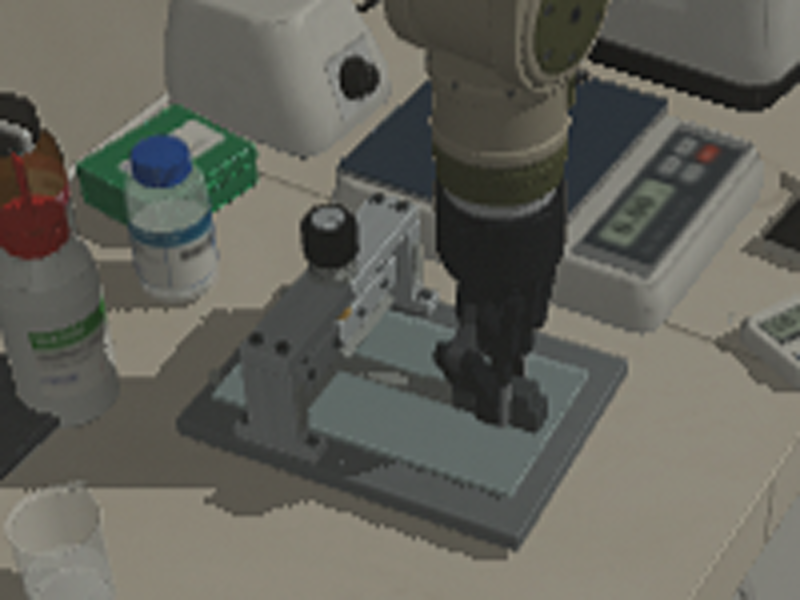

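View pics/c6a.png

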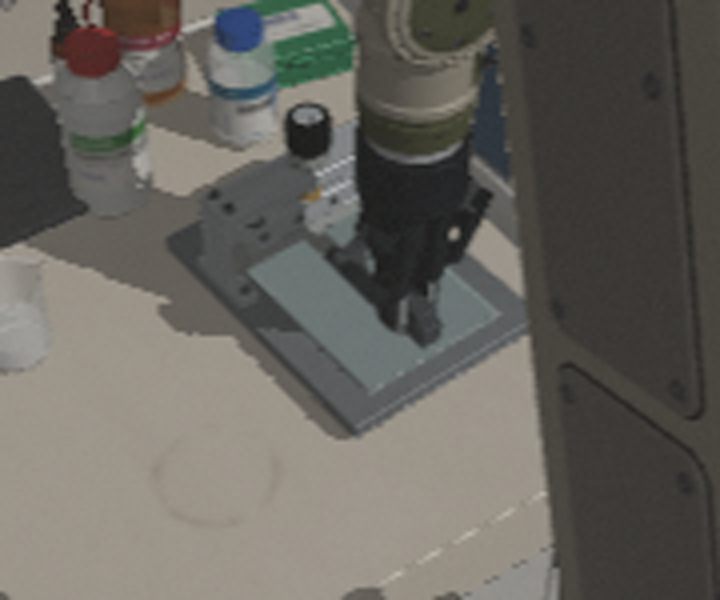

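Emit:
carry_out:
  motion:
    - {"jaw": 0.2,"tx": 0,"ty": 0,"tz": 0,"wx": 0,"wy": 0,"wz": 0}
    - {"jaw": 0.2,"tx": 0,"ty": 0,"tz": 0,"wx": 0,"wy": 0,"wz": 0}
    - {"jaw": 0.2,"tx": 0,"ty": 0,"tz": 0,"wx": 0,"wy": 0,"wz": 0}

```text
clock: 11.72
tcp_pos: [0.5189, 0.0276, 0.2]
orientation: [0.0, -0.047, 0.999, -0.0]
wrist_force: [1.2, -1.1, 0.2]
finger_gap: 0.0515
```

Run:
```python
from h import *
rep()
im,c=snap("wrist","w7.png")
```

```text
t 11.725 tcp [0.5189 0.0276 0.2   ] yaw 3.2365407320778212 Z [ 0.0001 -0.0001 -1.    ] F [ 1.1568 -1.1451  0.2474] M [-0.0185 -0.0155 -0.0247] gap 0.051522032700226886 q [-0.1015  0.3641 -0.4218  0.7849 -0.0001 -0.1964]
```

View pics/w7.png

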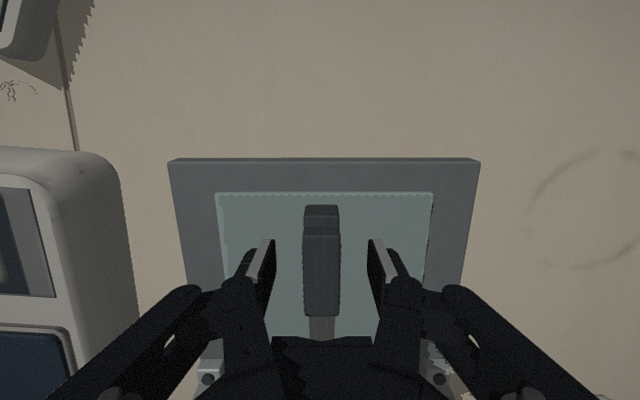

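Emit:
carry_out:
  motion:
    - {"jaw": 0.2,"tx": 0,"ty": 0,"tz": -4,"wx": 0,"wy": 0,"wz": 0}
    - {"jaw": 0.3,"tx": 0,"ty": 0,"tz": -5,"wx": 0,"wy": 0,"wz": 0}
    - {"jaw": 0.3,"tx": 0,"ty": 0,"tz": -5,"wx": 0,"wy": 0,"wz": 0}
    - {"jaw": 0.3,"tx": -3.8,"ty": 0,"tz": 0,"wx": 0,"wy": 0,"wz": 0}
    - {"jaw": 0.3,"tx": -3.8,"ty": 0,"tz": 0,"wx": 0,"wy": 0,"wz": 0}
    - {"jaw": 0.3,"tx": -3.8,"ty": 0,"tz": 0,"wx": 0,"wy": 0,"wz": 0}
    - {"jaw": 0.3,"tx": 0,"ty": 0,"tz": 0,"wx": 0,"wy": 0,"wz": 0}
    - {"jaw": 0.3,"tx": 0,"ty": 0,"tz": 0,"wx": 0,"wy": 0,"wz": 0}

```text
clock: 12.78
tcp_pos: [0.6318, 0.0384, 0.3394]
orientation: [-0.001, -0.048, 0.999, 0.0]
wrist_force: [-0.5, 0.0, -0.8]
finger_gap: 0.0556
```

Run:
```python
from h import *
rep()
im,c=snap("wrist","w8.png")
```

```text
t 12.775 tcp [0.6318 0.0384 0.3394] yaw 3.2366797283336615 Z [-0.0018 -0.0001 -1.    ] F [-0.5007  0.0087 -0.8487] M [-0.0399  0.0684  0.037 ] gap 0.055573944670447954 q [-0.0659  0.4505  0.088   1.2101 -0.0002 -0.161 ]
```

View pics/w8.png

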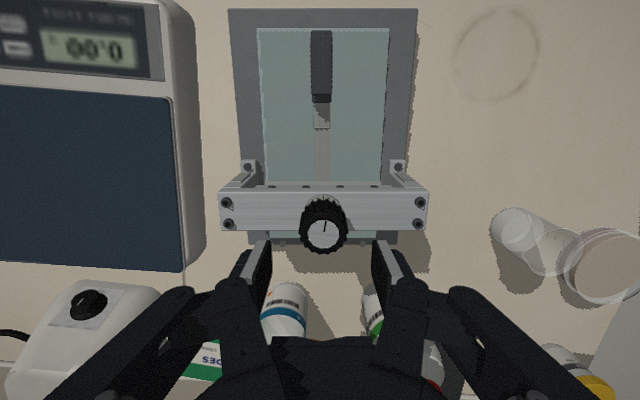

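Run:
```python
from h import *
np.set_printoptions(precision=4,suppress=True)
im=cv2.imread("pics/w8.png");c=np.load("pics/w8.npy",allow_pickle=True).item()
cv2.imwrite("pics/w8a.png",cv2.resize(im[170:270,260:400],None,fx=5,fy=5,interpolation=cv2.INTER_CUBIC))
print(ray("wrist",323.5,233,.141,c),ray("wrist",320,101,.024,c),ray("wrist",322,28.5,.0235,c))
for p in ((.632,.039,.141),(.632,.039,.127)): print(proj("wrist",p,c))
# tip expected
a=np.array([.9955,.0944]);o=np.array([.632,.039])
for s in (.03,.04): print(proj("wrist",np.append(o+s*a,.024),c))
# glass front edge -0.148, handle front -0.083 expected
for s in (-.165,-.148,-.083,-.141): print(s,proj("wrist",np.append(o+s*a,.0235),c))
```

```text
[0.6314 0.04   0.141 ] [0.5471 0.0292 0.024 ] [0.4854 0.0252 0.0235]
[321.8597 233.7264]
[321.8369 225.2144]
[321.7137 212.7163]
[321.7078 221.199 ]
-0.165 [321.8579   5.5797]
-0.148 [321.8426  27.5051]
-0.083 [321.7895 103.6347]
-0.141 [321.8365  36.2735]
```

View pics/w8a.png

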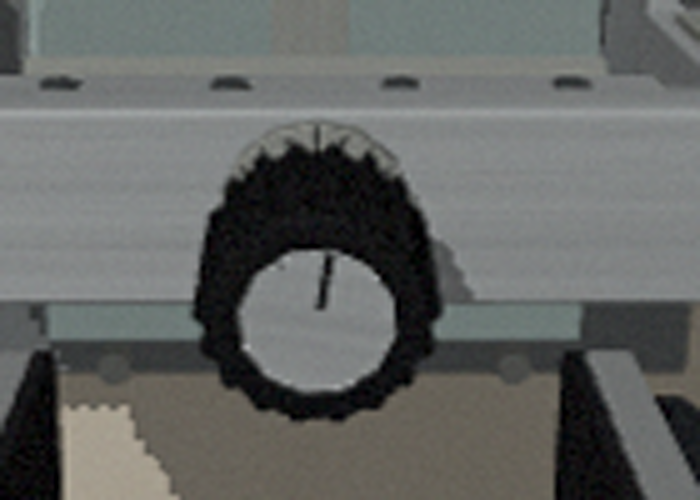

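Emit:
carry_out:
  motion:
    - {"jaw": 0.3,"tx": 0,"ty": 0.13,"tz": 2.5,"wx": 0,"wy": 0,"wz": 0}
    - {"jaw": 0.3,"tx": 0,"ty": 0,"tz": 2.2,"wx": 0,"wy": 0,"wz": 0}
    - {"jaw": 0.3,"tx": 0,"ty": 0,"tz": 0.5,"wx": 0,"wy": 0,"wz": 0}
    - {"jaw": -1,"tx": 0,"ty": 0,"tz": 0,"wx": 0,"wy": 0,"wz": 0}
    - {"jaw": -1,"tx": 0,"ty": 0,"tz": 0,"wx": 0,"wy": 0,"wz": 0}
    - {"jaw": -1,"tx": 0,"ty": 0,"tz": 0,"wx": 0,"wy": 0,"wz": 0}
  force: 30

```text
clock: 13.58
tcp_pos: [0.6322, 0.0397, 0.2892]
orientation: [0.0, -0.048, 0.999, -0.0]
wrist_force: [-2.1, 0.5, 4.5]
finger_gap: 0.0305
```

Run:
```python
from h import *
rep()
im,c=snap("wrist","w9.png")
```

```text
t 13.575 tcp [0.6322 0.0397 0.2892] yaw 3.2366312527805614 Z [ 0.001  -0.0002 -1.    ] F [-2.1163  0.509   4.5073] M [ 0.0236  0.5242 -0.0113] gap 0.03051423399093804 q [-0.0639  0.4776  0.0043  1.0964 -0.0001 -0.1589]
```

View pics/w9.png

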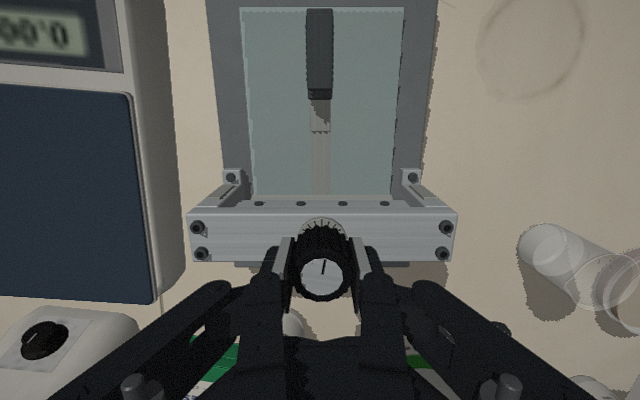

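Emit:
carry_out:
  motion:
    - {"jaw": -1,"tx": 0,"ty": 0,"tz": 0,"wx": 0,"wy": 0,"wz": 9.5}
    - {"jaw": -1,"tx": 0,"ty": 0,"tz": 0,"wx": 0,"wy": 0,"wz": 9.5}
    - {"jaw": -1,"tx": 0,"ty": 0,"tz": 0,"wx": 0,"wy": 0,"wz": 9.5}
    - {"jaw": -1,"tx": 0,"ty": 0,"tz": 0,"wx": 0,"wy": 0,"wz": 9.5}

```text
clock: 14.12
tcp_pos: [0.6323, 0.0399, 0.2891]
orientation: [0.0, 0.283, 0.959, 0.0]
wrist_force: [-3.0, 1.5, 4.9]
finger_gap: 0.0301
```

Run:
```python
from h import *
rep()
```

```text
t 14.125 tcp [0.6323 0.0399 0.2891] yaw 2.5682430366725804 Z [ 0.001   0.0001 -1.    ] F [-2.9829  1.4684  4.8581] M [0.1369 0.6004 0.1096] gap 0.030091497468755054 q [-0.0637  0.4777  0.0043  1.0964  0.0002  0.5096]
```

Emit:
carry_out:
  motion:
    - {"jaw": -1,"tx": 0,"ty": 0,"tz": 0,"wx": 0,"wy": 0,"wz": 9.5}
    - {"jaw": -1,"tx": 0,"ty": 0,"tz": 0,"wx": 0,"wy": 0,"wz": 9.5}
    - {"jaw": -1,"tx": 0,"ty": 0,"tz": 0,"wx": 0,"wy": 0,"wz": 9.5}
    - {"jaw": -1,"tx": 0,"ty": 0,"tz": 0,"wx": 0,"wy": 0,"wz": 9.5}
    - {"jaw": -1,"tx": 0,"ty": 0,"tz": 0,"wx": 0,"wy": 0,"wz": 9.5}

```text
clock: 14.75
tcp_pos: [0.6324, 0.04, 0.2892]
orientation: [0.0, 0.645, 0.764, 0.001]
wrist_force: [-2.1, 1.8, 4.5]
finger_gap: 0.0302
```

Run:
```python
from h import *
rep()
```

```text
t 14.75 tcp [0.6324 0.04   0.2892] yaw 1.7393270118321789 Z [ 0.0014  0.0004 -1.    ] F [-2.0904  1.8277  4.4573] M [0.255  0.502  0.0211] gap 0.03017485180389013 q [-0.0636  0.4778  0.0045  1.0961  0.0005  1.3387]
```

Emit:
carry_out:
  motion:
    - {"jaw": -1,"tx": 0,"ty": 0,"tz": 0,"wx": 0,"wy": 0,"wz": 0}
    - {"jaw": 0.3,"tx": 0,"ty": 0,"tz": 0,"wx": 0,"wy": 0,"wz": 0}
    - {"jaw": 0.3,"tx": 0,"ty": 0,"tz": 0,"wx": 0,"wy": 0,"wz": 0}
    - {"jaw": 0.3,"tx": 0,"ty": 0,"tz": 0,"wx": 0,"wy": 0,"wz": 0}
    - {"jaw": 0.3,"tx": 0,"ty": 0,"tz": -2.5,"wx": 0,"wy": 0,"wz": 0}
    - {"jaw": 0.3,"tx": 0,"ty": 0,"tz": -2.5,"wx": 0,"wy": 0,"wz": 0}

```text
clock: 15.5
tcp_pos: [0.6322, 0.0396, 0.338]
orientation: [-0.0, 0.643, 0.766, -0.0]
wrist_force: [-0.5, -0.4, 0.4]
finger_gap: 0.0557
```

Run:
```python
from h import *
rep()
im,c=snap("wrist","w10.png")
```

```text
t 15.5 tcp [0.6322 0.0396 0.338 ] yaw 1.7446557063655472 Z [-0.0012 -0.0001 -1.    ] F [-0.5102 -0.4368  0.4211] M [ 0.0163  0.016  -0.0141] gap 0.05567404536451734 q [-0.064   0.4518  0.0864  1.2065 -0.0002  1.3329]
```

View pics/w10.png

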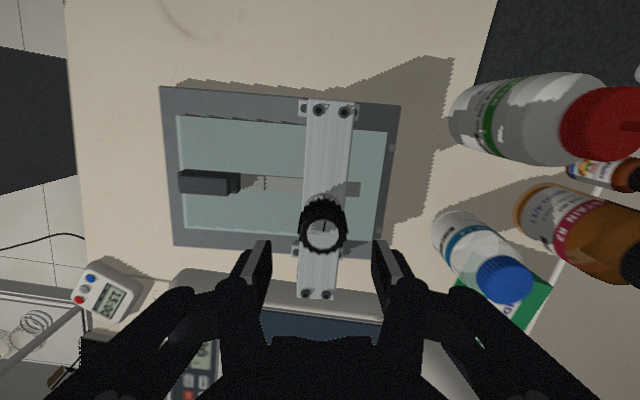

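Run:
```python
from h import *
np.set_printoptions(precision=4,suppress=True)
im=cv2.imread("pics/w10.png");c=np.load("pics/w10.npy",allow_pickle=True).item()
cv2.imwrite("pics/w10a.png",cv2.resize(im[150:260,280:400],None,fx=5,fy=5,interpolation=cv2.INTER_CUBIC))
o=np.array([.632,.039]);a=np.array([.9955,.0944]);b=np.array([-.0944,.9955])
for p in ((360.5,189,.025),(179,182.5,.04),(241,183,.026)):
  q=ray("wrist",*p,c)[:2]-o; print(q@a,q@b)
```

```text
0.040758875652776076 1.1996070766188594e-05
-0.14187733037601277 -0.003394578902809317
-0.08446444872185083 -0.0031181087898145615
```

View pics/w10a.png

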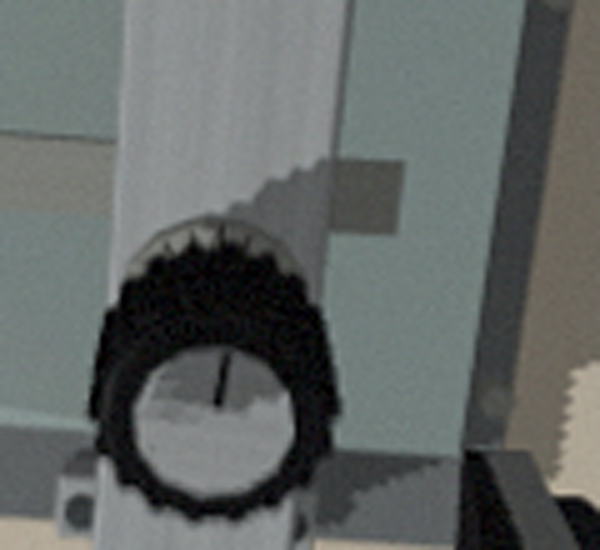

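Emit:
carry_out:
  motion:
    - {"jaw": 0.2,"tx": 0,"ty": 0,"tz": 0,"wx": 0,"wy": 0,"wz": -9.5}
    - {"jaw": 0.2,"tx": 0,"ty": 0,"tz": 0,"wx": 0,"wy": 0,"wz": -9.5}
    - {"jaw": 0.2,"tx": 0,"ty": 0,"tz": 0,"wx": 0,"wy": 0,"wz": -9.5}
    - {"jaw": 0.2,"tx": 0,"ty": 0,"tz": 0,"wx": 0,"wy": 0,"wz": -9.5}
    - {"jaw": 0.2,"tx": 0,"ty": 0,"tz": 0,"wx": 0,"wy": 0,"wz": -9.5}
    - {"jaw": 0.2,"tx": 0,"ty": 0,"tz": 0,"wx": 0,"wy": 0,"wz": -9.5}
    - {"jaw": 0.2,"tx": 0,"ty": 0,"tz": 0,"wx": 0,"wy": 0,"wz": -9.5}
    - {"jaw": 0.2,"tx": 0,"ty": 0,"tz": 0,"wx": 0,"wy": 0,"wz": -9.5}
    - {"jaw": 0.2,"tx": 0,"ty": 0,"tz": 0,"wx": 0,"wy": 0,"wz": -9.5}
    - {"jaw": 0.2,"tx": 4,"ty": -0.12,"tz": 0,"wx": 0,"wy": 0,"wz": 0}
    - {"jaw": 0.2,"tx": 4,"ty": 0,"tz": 0,"wx": 0,"wy": 0,"wz": 0}
    - {"jaw": 0.2,"tx": 3.4,"ty": 0,"tz": 2.0,"wx": 0,"wy": 0,"wz": 0}
    - {"jaw": 0.2,"tx": 0,"ty": 0,"tz": 4,"wx": 0,"wy": 0,"wz": 0}
    - {"jaw": 0.2,"tx": 0,"ty": 0,"tz": 4,"wx": 0,"wy": 0,"wz": 0}
    - {"jaw": 0.2,"tx": 0,"ty": 0,"tz": 2,"wx": 0,"wy": 0,"wz": 0}
    - {"jaw": 0.2,"tx": 0,"ty": 0,"tz": 1,"wx": 0,"wy": 0,"wz": 0}
    - {"jaw": 0.2,"tx": 0,"ty": 0,"tz": 0,"wx": 0,"wy": 0,"wz": 0}

```text
clock: 17.68
tcp_pos: [0.5188, 0.0276, 0.2076]
orientation: [-0.0, -0.048, 0.999, 0.0]
wrist_force: [-0.2, -0.1, -0.1]
finger_gap: 0.0514
```

Run:
```python
from h import *
rep()
```

```text
t 17.675 tcp [0.5188 0.0276 0.2076] yaw 3.236669049685004 Z [-0.0009 -0.     -1.    ] F [-0.1969 -0.1253 -0.0904] M [ 0.011   0.0076 -0.0119] gap 0.05140418588813062 q [-0.1013  0.3553 -0.4125  0.8039 -0.0001 -0.1964]
```

Emit:
carry_out:
  motion:
    - {"jaw": 0.2,"tx": 0,"ty": 0,"tz": 0.72,"wx": 0,"wy": 0,"wz": 0}
    - {"jaw": -1,"tx": 0,"ty": 0,"tz": 0,"wx": 0,"wy": 0,"wz": 0}
    - {"jaw": -1,"tx": 0,"ty": 0,"tz": 0,"wx": 0,"wy": 0,"wz": 0}
    - {"jaw": -1,"tx": 0,"ty": 0,"tz": 0,"wx": 0,"wy": 0,"wz": 0}
    - {"jaw": -1,"tx": 0,"ty": 0,"tz": 0,"wx": 0,"wy": 0,"wz": 0}
  force: 60

```text
clock: 18.3
tcp_pos: [0.5191, 0.0277, 0.2014]
orientation: [0.0, -0.048, 0.999, -0.0]
wrist_force: [-0.6, 0.9, 5.7]
finger_gap: 0.017
```

Emit:
carry_out:
  motion:
    - {"jaw": -1,"tx": 0.1,"ty": 0,"tz": 0,"wx": 0,"wy": 0,"wz": 0}

```text
clock: 18.42
tcp_pos: [0.5188, 0.0276, 0.2014]
orientation: [0.001, -0.048, 0.999, 0.0]
wrist_force: [3.7, 1.3, 1.5]
finger_gap: 0.017
```

Emit:
carry_out:
  motion:
    - {"jaw": -1,"tx": 0.1,"ty": 0,"tz": 0,"wx": 0,"wy": 0,"wz": 0}

```text
clock: 18.55
tcp_pos: [0.5184, 0.0275, 0.2014]
orientation: [0.002, -0.048, 0.999, 0.0]
wrist_force: [5.7, 1.3, 0.5]
finger_gap: 0.0169
```

Run:
```python
from h import *
rep()
```

```text
t 18.55 tcp [0.5184 0.0275 0.2014] yaw 3.236783010299778 Z [ 0.0043  0.0004 -1.    ] F [5.7495 1.2719 0.511 ] M [ 0.2896 -0.9231  0.0851] gap 0.01693567000727935 q [-0.1019  0.3599 -0.4242  0.7826  0.0008 -0.1971]
```

Emit:
carry_out:
  motion:
    - {"jaw": -1,"tx": 0.1,"ty": 0,"tz": 0,"wx": 0,"wy": 0,"wz": 0}

```text
clock: 18.68
tcp_pos: [0.5176, 0.0274, 0.2014]
orientation: [0.002, -0.048, 0.999, -0.0]
wrist_force: [5.7, 0.7, -0.1]
finger_gap: 0.0168
```

Emit:
carry_out:
  motion:
    - {"jaw": -1,"tx": 0,"ty": 0,"tz": 0,"wx": 0,"wy": 0,"wz": 0}

```text
clock: 18.8
tcp_pos: [0.5175, 0.0274, 0.2014]
orientation: [0.002, -0.048, 0.999, -0.0]
wrist_force: [5.7, 1.3, 1.6]
finger_gap: 0.0169
```

Run:
```python
from h import *
rep()
```

```text
t 18.8 tcp [0.5175 0.0274 0.2014] yaw 3.2367024453320945 Z [ 0.0044  0.0001 -1.    ] F [5.6855 1.2993 1.5857] M [ 0.2967 -0.849   0.0446] gap 0.016906113959421643 q [-0.1023  0.3584 -0.4265  0.7816  0.0006 -0.1974]
```

Emit:
carry_out:
  motion:
    - {"jaw": 0.2,"tx": 0,"ty": 0,"tz": 0,"wx": 0,"wy": 0,"wz": 0}
    - {"jaw": 0.2,"tx": 0,"ty": 0,"tz": 0,"wx": 0,"wy": 0,"wz": 0}
    - {"jaw": 0.2,"tx": 0,"ty": 0,"tz": 0,"wx": 0,"wy": 0,"wz": 0}
    - {"jaw": 0.2,"tx": 0,"ty": 0,"tz": 0,"wx": 0,"wy": 0,"wz": 0}
    - {"jaw": 0.2,"tx": 0,"ty": 0,"tz": 0,"wx": 0,"wy": 0,"wz": 0}
    - {"jaw": 0.2,"tx": 0,"ty": 0,"tz": 0,"wx": 0,"wy": 0,"wz": 0}

```text
clock: 19.55
tcp_pos: [0.5159, 0.0274, 0.2008]
orientation: [0.0, -0.047, 0.999, -0.0]
wrist_force: [1.1, -0.4, 0.3]
finger_gap: 0.0508
```

Run:
```python
from h import *
rep()
im,c=snap("wrist","w11.png")
```

```text
t 19.55 tcp [0.5159 0.0274 0.2008] yaw 3.2365699251507554 Z [ 0.     -0.0001 -1.    ] F [ 1.122  -0.3995  0.2886] M [-0.0221  0.0233  0.0266] gap 0.05078627515010839 q [-0.1024  0.3583 -0.4283  0.7841 -0.0001 -0.1974]
```

View pics/w11.png

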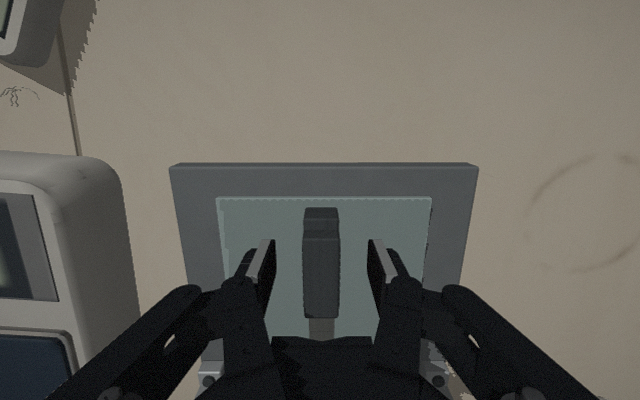

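The released gauge lies straight and flat, with its handle at columns 302–341 between open pads. I'll regrip it and draw it out, watching the drag.

Emit:
carry_out:
  motion:
    - {"jaw": -1,"tx": 0,"ty": 0,"tz": 0,"wx": 0,"wy": 0,"wz": 0}
    - {"jaw": -1,"tx": 0,"ty": 0,"tz": 0,"wx": 0,"wy": 0,"wz": 0}
    - {"jaw": -1,"tx": 0,"ty": 0,"tz": 0,"wx": 0,"wy": 0,"wz": 0}
    - {"jaw": -1,"tx": 0,"ty": 0,"tz": 0,"wx": 0,"wy": 0,"wz": 0}
    - {"jaw": -1,"tx": 0.1,"ty": 0,"tz": 0,"wx": 0,"wy": 0,"wz": 0}
    - {"jaw": -1,"tx": 0.1,"ty": 0,"tz": 0,"wx": 0,"wy": 0,"wz": 0}
  force: 60

```text
clock: 20.35
tcp_pos: [0.515, 0.0272, 0.201]
orientation: [0.001, -0.048, 0.999, 0.0]
wrist_force: [5.2, -0.0, -1.3]
finger_gap: 0.017
```

Emit:
carry_out:
  motion:
    - {"jaw": -1,"tx": 0.1,"ty": 0,"tz": 0,"wx": 0,"wy": 0,"wz": 0}
    - {"jaw": -1,"tx": 0.1,"ty": 0,"tz": 0,"wx": 0,"wy": 0,"wz": 0}

```text
clock: 20.6
tcp_pos: [0.5125, 0.0269, 0.201]
orientation: [0.001, -0.047, 0.999, -0.0]
wrist_force: [4.6, 0.4, -1.4]
finger_gap: 0.0167
```

Emit:
carry_out:
  motion:
    - {"jaw": -1,"tx": 0.1,"ty": 0,"tz": 0,"wx": 0,"wy": 0,"wz": 0}

```text
clock: 20.72
tcp_pos: [0.5115, 0.0268, 0.201]
orientation: [0.001, -0.047, 0.999, -0.0]
wrist_force: [5.1, 0.6, -1.6]
finger_gap: 0.017
```

Run:
```python
from h import *
rep()
```

```text
t 20.725 tcp [0.5115 0.0268 0.201 ] yaw 3.2365291439096247 Z [ 0.0016 -0.0002 -1.    ] F [ 5.0663  0.6064 -1.644 ] M [ 0.0794 -0.8549 -0.0372] gap 0.017037136425580798 q [-0.1044  0.3502 -0.4403  0.7787 -0.     -0.1993]
```

Emit:
carry_out:
  motion:
    - {"jaw": -1,"tx": 0.2,"ty": 0,"tz": 0,"wx": 0,"wy": 0,"wz": 0}
    - {"jaw": -1,"tx": 0.2,"ty": 0,"tz": 0,"wx": 0,"wy": 0,"wz": 0}
    - {"jaw": -1,"tx": 0.2,"ty": 0,"tz": 0,"wx": 0,"wy": 0,"wz": 0}
    - {"jaw": -1,"tx": 0.2,"ty": 0,"tz": 0,"wx": 0,"wy": 0,"wz": 0}
    - {"jaw": -1,"tx": 0.2,"ty": 0,"tz": 0,"wx": 0,"wy": 0,"wz": 0}
    - {"jaw": -1,"tx": 0.2,"ty": 0,"tz": 0,"wx": 0,"wy": 0,"wz": 0}
    - {"jaw": -1,"tx": 0.2,"ty": 0,"tz": 0,"wx": 0,"wy": 0,"wz": 0}

```text
clock: 21.6
tcp_pos: [0.4974, 0.0255, 0.201]
orientation: [0.001, -0.047, 0.999, -0.0]
wrist_force: [4.4, 1.1, -2.0]
finger_gap: 0.0169
```

Emit:
carry_out:
  motion:
    - {"jaw": -1,"tx": 0.3,"ty": 0,"tz": 0,"wx": 0,"wy": 0,"wz": 0}
    - {"jaw": -1,"tx": 0.3,"ty": 0,"tz": 0,"wx": 0,"wy": 0,"wz": 0}
    - {"jaw": -1,"tx": 0.4,"ty": 0,"tz": 0,"wx": 0,"wy": 0,"wz": 0}
    - {"jaw": -1,"tx": 0.6,"ty": 0,"tz": 0,"wx": 0,"wy": 0,"wz": 0}
    - {"jaw": -1,"tx": 1,"ty": 0,"tz": 0,"wx": 0,"wy": 0,"wz": 0}
    - {"jaw": -1,"tx": 1,"ty": 0,"tz": 0,"wx": 0,"wy": 0,"wz": 0}
    - {"jaw": -1,"tx": 1,"ty": 0,"tz": 0,"wx": 0,"wy": 0,"wz": 0}
    - {"jaw": -1,"tx": 1,"ty": 0,"tz": 0,"wx": 0,"wy": 0,"wz": 0}
    - {"jaw": -1,"tx": 0,"ty": 0,"tz": 0,"wx": 0,"wy": 0,"wz": 0}

```text
clock: 22.72
tcp_pos: [0.4395, 0.0203, 0.2007]
orientation: [-0.001, -0.047, 0.999, -0.0]
wrist_force: [-3.7, -1.1, 7.7]
finger_gap: 0.0171
```

Run:
```python
from h import *
rep()
```

```text
t 22.725 tcp [0.4395 0.0203 0.2007] yaw 3.23633652469493 Z [-0.0027 -0.0003 -1.    ] F [-3.6557 -1.0902  7.7261] M [-0.0339  0.3172  0.025 ] gap 0.01706750487031313 q [-0.1365  0.2337 -0.6118  0.7279 -0.0006 -0.2313]
```

Emit:
carry_out:
  motion:
    - {"jaw": -1,"tx": 0,"ty": 0,"tz": -3,"wx": 0,"wy": 0,"wz": 0}
    - {"jaw": -1,"tx": 0,"ty": 0,"tz": -4,"wx": 0,"wy": 0,"wz": 0}
    - {"jaw": -1,"tx": 0,"ty": 4.5,"tz": -1,"wx": 0,"wy": 0,"wz": 0}
    - {"jaw": -1,"tx": 0,"ty": 4.5,"tz": 0,"wx": 0,"wy": 0,"wz": 0}
    - {"jaw": -1,"tx": 0,"ty": 4.5,"tz": 0,"wx": 0,"wy": 0,"wz": 0}
    - {"jaw": -1,"tx": 0,"ty": 4.5,"tz": 0,"wx": 0,"wy": 0,"wz": 0}
    - {"jaw": -1,"tx": 0,"ty": 4.5,"tz": 0,"wx": 0,"wy": 0,"wz": 0}
    - {"jaw": -1,"tx": 0.2,"ty": 4.5,"tz": 0,"wx": 0,"wy": 0,"wz": 0}
    - {"jaw": -1,"tx": 0,"ty": 0,"tz": 2,"wx": 0,"wy": 0,"wz": 7.3}
    - {"jaw": -1,"tx": 0,"ty": 0,"tz": 3,"wx": 0,"wy": 0,"wz": 7.4}
    - {"jaw": -1,"tx": 0,"ty": 0,"tz": 3,"wx": 0,"wy": 0,"wz": 0}
    - {"jaw": -1,"tx": 0,"ty": 0,"tz": 1,"wx": 0,"wy": 0,"wz": 0}
    - {"jaw": -1,"tx": 0,"ty": 0,"tz": 0,"wx": 0,"wy": 0,"wz": 0}
    - {"jaw": -1,"tx": 0,"ty": 0,"tz": 0,"wx": 0,"wy": 0,"wz": 0}

```text
clock: 24.48
tcp_pos: [0.4141, 0.289, 0.1916]
orientation: [0.0, 0.081, 0.997, 0.0]
wrist_force: [-0.2, 0.5, -2.1]
finger_gap: 0.0169
```

Emit:
carry_out:
  motion:
    - {"jaw": -1,"tx": 0,"ty": 0,"tz": 0.8,"wx": 0,"wy": 0,"wz": 0}
    - {"jaw": -1,"tx": 0,"ty": 0,"tz": 0.4,"wx": 0,"wy": 0,"wz": 0}
    - {"jaw": -1,"tx": 0,"ty": 0,"tz": 0,"wx": 0,"wy": 0,"wz": 0}

```text
clock: 24.85
tcp_pos: [0.4135, 0.2887, 0.1784]
orientation: [-0.0, 0.081, 0.997, -0.0]
wrist_force: [0.4, -0.0, -2.0]
finger_gap: 0.0169
```

Emit:
carry_out:
  motion:
    - {"jaw": -1,"tx": 0,"ty": 0,"tz": 0.2,"wx": 0,"wy": 0,"wz": 0}
    - {"jaw": -1,"tx": 0,"ty": 0,"tz": 0,"wx": 0,"wy": 0,"wz": 0}

```text
clock: 25.1
tcp_pos: [0.4138, 0.2889, 0.1771]
orientation: [0.0, 0.081, 0.997, 0.0]
wrist_force: [-0.8, 0.4, 1.8]
finger_gap: 0.0169
```

Contact with the bench (wrist force z now +1.8 N). I'll release and back away.

Emit:
carry_out:
  motion:
    - {"jaw": 0.2,"tx": 0,"ty": 0,"tz": 0,"wx": 0,"wy": 0,"wz": 0}
    - {"jaw": 0.2,"tx": 0,"ty": 0,"tz": 0,"wx": 0,"wy": 0,"wz": 0}
    - {"jaw": 0.2,"tx": 0,"ty": 0,"tz": 0,"wx": 0,"wy": 0,"wz": 0}
    - {"jaw": 0.2,"tx": 0,"ty": 0,"tz": -1,"wx": 0,"wy": 0,"wz": 0}
    - {"jaw": 0.2,"tx": 0,"ty": 0,"tz": -4,"wx": 0,"wy": 0,"wz": 0}
    - {"jaw": 0.2,"tx": 0,"ty": 0,"tz": -5,"wx": 0,"wy": 0,"wz": 0}
    - {"jaw": 0.2,"tx": 0,"ty": 0,"tz": -5,"wx": 0,"wy": 0,"wz": 0}
    - {"jaw": 0.2,"tx": 0,"ty": 0,"tz": -5,"wx": 0,"wy": 0,"wz": 0}
    - {"jaw": 0.2,"tx": 0,"ty": 0,"tz": 0,"wx": 0,"wy": 0,"wz": 0}

```text
clock: 26.22
tcp_pos: [0.4147, 0.2894, 0.3819]
orientation: [0.004, 0.081, 0.997, 0.002]
wrist_force: [0.9, 0.2, 0.5]
finger_gap: 0.0511
```

Run:
```python
from h import *
rep()
snap("wrist","w12.png"); snap("side","s12.png")
```

```text
t 26.225 tcp [0.4147 0.2894 0.3819] yaw 2.9800411428394282 Z [ 0.0084  0.004  -1.    ] F [0.8639 0.2024 0.5248] M [ 0.0348  0.0317 -0.0044] gap 0.051055410423996056 q [ 0.4504  0.1831 -0.1808  1.1976 -0.0001  0.612 ]
```

View pics/w12.png

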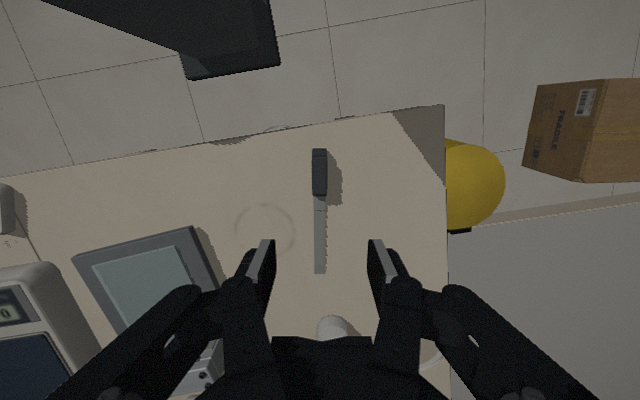

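View pics/s12.png

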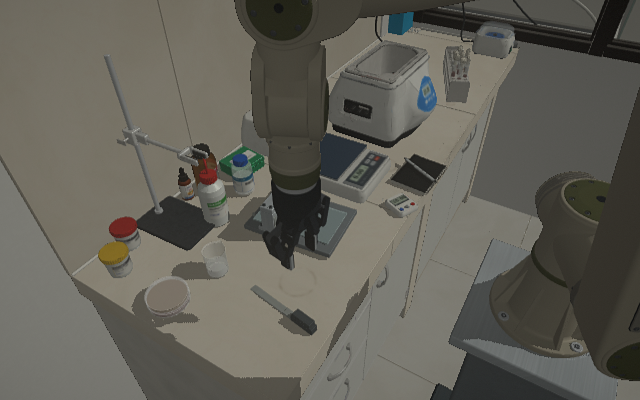

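The wrist picture shows the gauge lying flat on the bench, with its handle at (320,172) and tip at (320,272). In the side picture the beaker (215,260), timer (403,206) and notebook (418,174) are where they started, and the gripper is clear of everything.

Run:
```python
from h import *
print(env.hand_in())
```

```text
the job is handed in; nothing more can be done
None
```

I set the knife gap with one turn of the knob, drew the gauge out with the drag still on it, laid it flat on the bench and handed the job in at about 26 s. The hand-in reports no verdict, so these are my own checks.

- **Gauge through the gap:** I slid the blade along the glass until the tip was about 40 mm past the knife, then let go of it. A wrist-camera measurement after the turn gave the same 40 mm.
- **Knob setting:** I turned the knob about 1.49 rad clockwise. The mark on it had followed the gripper, so it did not slip. I read its starting angle as about 0.15 rad, so it should now stand at about 1.6 rad. I have not touched it since, but I did not look at the mark again after drawing out the gauge.
- **Drag:** The first tug levelled off at about 5.7 N. After releasing and regripping it was 4.6 to 5.2 N, with up to 2 N of lift from the hand, and it was still 4.4 N with the tip about 19 mm past the knife. That works out to a knife load of roughly 3.5 to 4 N. I could only infer that load from the wrist force.
- **Final state:** The last pictures show the gauge flat on the bench to the left of the caster, and the open gripper about 20 cm above it. The beaker, timer and notebook are where they started.

No check failed. The largest pressing force I read was about 8 N, during the first slide and again at the end of the draw-out.

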